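# Load the spray cell through its bifold door

## Robot

A 7-joint arm with a two-finger parallel gripper is mounted at the origin on the work surface. World frame = base frame: x ahead of the robot, y to its left, z up, the work surface at z = 0. Lengths are in m, angles in degrees, forces in N, time in s.
With the tool pointing down it reaches from about 0.425 to 0.875 m from the base axis. Payload 4.7 kg.
Tool frame: the origin (TCP) lies between the finger pads; the fingertips stand 19 mm ahead of it and the grasp point (between the pads) is the TCP; x points along the fingers, z is the direction in which the jaws open and shut, and the axes are right-handed (so a half turn about x gives the same grasp; the last joint's range is limited). The gripper opens to 87 mm and grips with 3 to 60 N. Pads are 19 mm wide; open, the fingers measure 117 mm over their backs; the gripper's body (75 mm by 190 mm) begins 51 mm behind the grasp point.
Start: joints at [69.792, 18.392, -4.016, 83.108, 1.295, 78.541, -3.26], TCP at [0.233, -0.607, 0.216] pointing down, gripper open.
Joint ranges: [-163.93, 163.93], [-17.29, 119.83], [-79.2, 71.16], [3.27, 140.29], [-89.18, 269.18], [5.43, 117.66], [-154.24, 154.24]. Speed limits (degrees/s): [147.25, 147.25, 180, 180, 180, 180, 180].

## Interface

Orientations are given as [roll, pitch, yaw] about the fixed x, y, z axes, in that order (R = Rz(yaw) Ry(pitch) Rx(roll)).
In Python, from cell import monitor, read_camera, camera_model, env, regions_of gives the robot as it stands. The module is installed in compiled form; this text tells all that it offers.
- The arm moves only by the tool step_arm, never from a script. Its argument "deltas" is a list of rows, each a list of 5 numbers: the gripper's target within -1 to 1 (fully open at 1, half-way at 0, shut at -1), then the shift along the tool's x, y, z in m, then the turn about the tool's x in degrees. A call has 1 to 12 rows; each row is the pose to reach, as a shift and turn from the pose commanded when the call began, along the tool's axes at that moment; what a row does not reach only later rows make up. A row lasts 1/8 s, in which the tool goes at most 62.5 mm and 10.7 degrees, less where a joint would pass 70% of its speed; a pose out of reach is approached as far as the arm can. A call with a gripper value outside its range is refused whole. The fingers move at their own pace and stop on an object; "newtons" is the grip in N (left out, the last holds). Time passes only in rows, so rows that repeat a pose let the fingers close. It gives the time, the measured TCP pose, the force and the opening at its end, in the units of the state.
- monitor.get_obs(): the state, without advancing time (a new reading comes with each control period).
- read_camera(name): name is "scene" or "top" or "wrist"; returns (picture, depth): 400x640x3 uint8, red, green, blue; 400x640 float32, m along the optical axis (not along the pixel's ray), 0 where there is no reading.
- camera_model(name): a dict with "fx", "fy", "cx", "cy" (pixels), "k1" (the pictures are not rectified: a ray, as slopes to the right and down, at radius r is drawn at 1 + k1 r^2 times it, then the intrinsics apply), "xyz" and "attitude" of the camera in the world. Camera axes: x right, y down, z forward; pixel columns grow to the right and rows downward; lengths in m; the calibration is good to about 2 mm. A picture is of the moment at which its call begins: read the wrist's pose just before it. camera_model takes no time and is no camera call; for the wrist camera it gives the pose at the moment of the call.
- env.sign_off(): hands the job in, once; it reports no verdict.
Trained networks look in the newest picture that a camera, given by its name, has taken for a name from the list of things; names that differ only in an ending like _2 or _b are one class to them, and where a whole thing is asked for, a point or a joint stands for the part that bears it (a point fixed in the world has none). Each returns a list of dicts, best first, with "p" (0 to 1); they miss things now and then, are a little off and sometimes report something else, mostly with a low value. They report only what shows in the picture. A call takes as long as a camera call. They do not tell look-alikes from the thing itself.
- regions_of(camera, thing): "pixels" (400x640 bool, what is visible of it) and "pixel" ([column, row] in pixels, amid what is visible of it).
The state is a dict: "time_s": time; "qpos": joint angles; "joint_velocities": joint speeds; "effort": joint torques, N m; "tool_pos": TCP position; "tool_rot": TCP orientation; "force": force on the tool from outside, world axes, zero at the start; "wrist_torque": the same for the moment, N m; "grip_width": finger opening in m.
Only numpy, scipy, OpenCV 4.12 (cv2) and the standard library are available. Lean on these libraries where they do the work, as an engineer would, in place of code of your own. Each camera call takes 0.05 s, during which the arm holds its last target. There are 200 camera calls.

## Task

Get the spray cell ready for the next coat: fold its bifold door fully open, lay each olive moulding flat, grip up, and centred on a pad of its own on the tray, lengthways along the pad, and slide the tray through the doorway until it sits square and flush against both stops in the cell's back corner. You may load the tray before or after sliding it in. Then, with everything in place, close the door fully, and do not knock the bottle, cup, tape roll or sanding block about.

Things in the scene. Friction and masses are not known exactly. Their poses are not given: they have to be found in the camera images.
- cell: White open-topped spray cell with aluminium trims, fixed to the bench: inside 290 mm deep, y = -155 to 185; doorway y = -155 (where the door hangs) to 155; walls 170 high, 15 thick; no floor (the bench runs through). Origin: on the bench, middle of the doorway; x points into the cell, y along the doorway away from the robot. With the tray home, the tray's middle is at x = 125, y = 20 mm.
- cell_corner (a point): The inside corner formed by the cell's two fixed aluminium stops, on the bench, at x = 220, y = 125 mm in the cell's frame; axes as the cell's. Stops 25 mm high. From here the back stop's face runs 210 mm along -y and the side stop's face 190 mm along -x.
- panel_a (a joint): Angle (rad) of the bifold door's jamb panel: 0 closed, 1.5 (its stop) folded fully back; from above this panel turns anticlockwise as it opens and the fold comes out of the cell. Each of the two white panels is 155 mm wide, 164 high, 14 thick. The hinges are slightly stiff: the door stays where it is left, and yields to 1 to 2 N at the handle.
- lead_edge (a point): Free edge of the door's second panel, 87 mm up, in the panel's middle plane. This panel is hinged to the jamb panel and its free edge runs in the sill track along the doorway, so it turns back by twice the jamb panel's angle. Folded fully back, the door takes about 30 mm of the doorway beside the jamb and stands 160 mm out in front.
- door_handle (a point): Grip point of the door's handle, 135 mm above the bench: an upright round bar, 12 mm in diameter, from 85 to 160 mm up, 125 mm from the jamb hinge and 45 mm in front of the jamb panel's middle plane (32 clear behind the bar); thin stays join it to the panel at 88 and 157 up. The door's top is at 169. Axes turn with the panel: y along it away from the jamb, -x out of its front.
- door_hinge (a point): Point on the upright jamb hinge axis, 135 mm above the bench; axes turn with the panel as the handle's do.
- tray_mid (a point): Loose aluminium spray tray that slides on the bench, 0.35 to 0.5 kg (5 to 10 N to slide, loaded): a plate 190 (x) by 210 (y) by 6 mm thick; this is its middle, half-way up. Its +x edge goes first into the cell, against the back stop, and its +y edge against the side stop; its x and y then point as the cell's. It starts within 60 degrees of that heading.
- tray_lip (a point): Turned-up pull lip standing at the middle of the tray's -x edge: 10 mm thick (x), 50 long (y), top 46 above the bench. This point is in the middle of its thickness and length, 30 mm above the bench, 90 mm behind the tray's middle. It can be pinched from above.
- pad1 (a point): Centre of the top of one of the tray's four black rubber pads, 28 (x) by 66 (y), 8 above the plate (top 14 above the bench), at x = -28, y = -52 from the tray's middle; axes as the tray's.
- pad2 (a point): Centre of the top of one of the tray's four black rubber pads, 28 (x) by 66 (y), 8 above the plate (top 14 above the bench), at x = -28, y = 52 from the tray's middle; axes as the tray's.
- pad3 (a point): Centre of the top of one of the tray's four black rubber pads, 28 (x) by 66 (y), 8 above the plate (top 14 above the bench), at x = 46, y = -52 from the tray's middle; axes as the tray's.
- pad4 (a point): Centre of the top of one of the tray's four black rubber pads, 28 (x) by 66 (y), 8 above the plate (top 14 above the bench), at x = 46, y = 52 from the tray's middle; axes as the tray's.
- moulding1_mid (a point): Olive plastic moulding (a grip cover), 0.07 kg, all alike: a flat flange 48 mm wide (x), 92 long (y), 9 thick, with an upright rounded grip 20 wide (x) and 76 long (y) along its middle, its top 34 above the underside; pick it up by the grip. Lies flat on the bench at first. This point is the middle, 17 above its underside. Two to four of them are there (None if absent).
- moulding2_mid (a point): Olive plastic moulding (a grip cover), 0.07 kg, all alike: a flat flange 48 mm wide (x), 92 long (y), 9 thick, with an upright rounded grip 20 wide (x) and 76 long (y) along its middle, its top 34 above the underside; pick it up by the grip. Lies flat on the bench at first. This point is the middle, 17 above its underside. Two to four of them are there (None if absent).
- moulding3_mid (a point): Olive plastic moulding (a grip cover), 0.07 kg, all alike: a flat flange 48 mm wide (x), 92 long (y), 9 thick, with an upright rounded grip 20 wide (x) and 76 long (y) along its middle, its top 34 above the underside; pick it up by the grip. Lies flat on the bench at first. This point is the middle, 17 above its underside. Two to four of them are there (None if absent).
- moulding4_mid (a point): Olive plastic moulding (a grip cover), 0.07 kg, all alike: a flat flange 48 mm wide (x), 92 long (y), 9 thick, with an upright rounded grip 20 wide (x) and 76 long (y) along its middle, its top 34 above the underside; pick it up by the grip. Lies flat on the bench at first. This point is the middle, 17 above its underside. Two to four of them are there (None if absent).
- thinner: Bystander, not to be knocked about: bottle, 68 across, 170 high. Origin under its middle.
- mixing_cup: Bystander, not to be knocked about: white mixing cup, 80 across, 95 high. Origin under its middle.
- tape_roll: Bystander, not to be knocked about: roll of masking tape lying flat, 92 across, 25 high. Origin under its middle.
- sanding_block: Bystander, not to be knocked about: cork sanding block, 68 by 95 by 28 high. Origin under its middle.
- tray: The same tray; origin under its middle, on the bench; axes as for its middle point.
Things that resemble listed ones, but are neither listed nor needed, are in the scene too. What is shaped like the part that bears moulding4_mid but red is not meant. Leave any purple look-alike of the part that bears moulding2_mid alone.

How it is judged (in metres and radians):
On the way, in this order (a step that is already met when the one before it is completed fails the run):
1. the door is folded fully open (beyond 1.38 rad) (value of joint panel_a above 1.38 rad), for 0.2 s.
2. the tray is home in the corner of the stops with every moulding on a pad (x of tray_mid in the frame of cell between 0.121 and 0.13 m and y of tray_mid in the frame of cell between 0.016 and 0.025 m and angle between the x axis of tray_mid and the x axis of cell, either way round below 0.03 rad and angle between tray_mid's own z axis and vertical below 0.05 rad and (horizontal distance between moulding1_mid and pad1 below 0.012 m or horizontal distance between moulding1_mid and pad2 below 0.012 m or horizontal distance between moulding1_mid and pad3 below 0.012 m or horizontal distance between moulding1_mid and pad4 below 0.012 m) and z of moulding1_mid in the frame of tray_mid between 0.023 and 0.033 m and angle between each of moulding1_mid, moulding2_mid, moulding3_mid, moulding4_mid's own z axis and vertical below 0.08 rad and angle between the y axis of each of moulding1_mid, moulding2_mid, moulding3_mid, moulding4_mid and the y axis of tray_mid, either way round below 0.2 rad and (horizontal distance between moulding2_mid and pad1 below 0.012 m or horizontal distance between moulding2_mid and pad2 below 0.012 m or horizontal distance between moulding2_mid and pad3 below 0.012 m or horizontal distance between moulding2_mid and pad4 below 0.012 m) and z of moulding2_mid in the frame of tray_mid between 0.023 and 0.033 m and (horizontal distance between moulding3_mid and pad1 below 0.012 m or horizontal distance between moulding3_mid and pad2 below 0.012 m or horizontal distance between moulding3_mid and pad3 below 0.012 m or horizontal distance between moulding3_mid and pad4 below 0.012 m) and z of moulding3_mid in the frame of tray_mid between 0.023 and 0.033 m and (horizontal distance between moulding4_mid and pad1 below 0.012 m or horizontal distance between moulding4_mid and pad2 below 0.012 m or horizontal distance between moulding4_mid and pad3 below 0.012 m or horizontal distance between moulding4_mid and pad4 below 0.012 m) and z of moulding4_mid in the frame of tray_mid between 0.023 and 0.033 m), for 0.2 s.
3. the door is closed (value of joint panel_a below 0.06 rad), for 0.2 s.
At the end, for the whole second after the job is handed in: The tray lies flat with its edges within 4 mm of the back stop and the side stop and square to them within 0.03 rad; every moulding present lies flat on a pad of its own, its middle within 12 mm of the pad's and lengthways along it within 0.2 rad; the door is closed to within 0.06 rad; all at rest (all of step 2 and value of joint panel_a below 0.06 rad and linear speed of tray below 0.02 m/s and velocity of joint panel_a below 0.05 rad/s); the robot touches nothing.
It fails at once if the bottle, the cup, the tape roll or the sanding block is knocked more than 6 cm aside or over (distance of any of thinner, mixing_cup, tape_roll, sanding_block from where it was at the start of the episode above 0.06 m or angle between any of thinner, mixing_cup, tape_roll, sanding_block's own z axis and vertical above 0.6 rad).
Of moulding1, moulding2, moulding3, moulding4 only 2 to 4 are there at a start; the rules pass over those that are not, and their reading is None.
At some moment in a run one of moulding1, moulding2, moulding3, moulding4 may be knocked a few centimetres aside while the robot is not near it.
Once in a run the grip may slacken for a moment while it holds something.
It also fails if it takes over 210 s, if anything falls off the work surface, if the arm or the gripper's body presses on something with over 40 N, if the wrist force passes 120 N, or if a joint passes its speed limit or range.

## Working session

There is one attempt and no reset: what is moved stays moved. The work goes in short steps, Python scripts to look and compute and a tool call to move; the robot and the scene stay as the last step left them, time stands still between calls to the robot, and variables do not carry over. Pictures are saved under pics/ and viewed, about 12 in all and at most 16, crops included, and the job is handed in when it is done.

Besides the shell and the picture viewer there is one more tool, called after "Request:" as name(argument=value, ...), one argument or row to a line, values as JSON. step_arm: Moves the arm, as the interface text tells. Its arguments: {"type":"object","properties":{"deltas":{"type":"array"},"newtons":{"type":"number"}},"required":["deltas"]}

```bash
mkdir -p pics; ls; cat > h.py <<'E'
import numpy as np, cv2
from cell import monitor, read_camera, camera_model, env, regions_of
from scipy.spatial.transform import Rotation as R
def cam(name):
    m=camera_model(name); pic,d=read_camera(name); return m,pic,d
def rot(m):
    return R.from_euler('xyz',m['attitude'],degrees=True).as_matrix()
def cloud(m,d):
    K=np.array([[m['fx'],0,m['cx']],[0,m['fy'],m['cy']],[0,0,1.]])
    v,u=np.mgrid[0:400,0:640]
    p=np.stack([u.ravel(),v.ravel()],1).astype(float)[:,None]
    n=cv2.undistortPoints(p,K,np.array([m['k1'],0,0,0.]))[:,0]
    z=d.ravel()
    P=np.c_[n*z[:,None],z]@rot(m).T+np.array(m['xyz'])
    P[z==0]=np.nan
    return P.reshape(400,640,3)
def save(n,pic): cv2.imwrite('pics/'+n,cv2.cvtColor(pic,cv2.COLOR_RGB2BGR))
def proj(m,X):
    q=(np.atleast_2d(X)-np.array(m['xyz']))@rot(m); s=q[:,:2]/q[:,2:]; r2=(s**2).sum(1,keepdims=True)
    s=s*(1+m['k1']*r2); return s*[m['fx'],m['fy']]+[m['cx'],m['cy']]
E
python3 - <<'E'
from h import *
np.set_printoptions(precision=4,suppress=True)
print(monitor.get_obs())
ims=[]
for n in ['scene','top','wrist']:
    m,p,d=cam(n); print(n,m); save(n+'0.png',p); np.savez('/tmp/%s0.npz'%n,d=d,p=p)
    ims.append(p)
E
```

```text
pics
{'time_s': 0.0, 'qpos': array([69.7924, 18.4373, -4.014 , 83.1752,  1.2938, 78.5402, -3.2591]), 'joint_velocities': array([ 0.0011, -0.0818, -0.0905, -0.0567,  0.1035, -0.045 ,  0.082 ]), 'effort': array([  0.0001, -49.128 ,  -0.4039, -31.2524,  -0.064 ,   0.0437,
         0.0002]), 'tool_pos': array([ 0.2328, -0.6063,  0.2147]), 'tool_rot': array([-177.2824,   89.8924,  113.7341]), 'force': array([ 0.7342,  0.0373, -0.1433]), 'wrist_torque': array([ 0.0165,  0.0005, -0.0547]), 'grip_width': 0.08695486766508542}
scene {'fx': 388.40018712386257, 'fy': 388.40018712386257, 'cx': 320.5124770698055, 'cy': 201.77850797713234, 'k1': -0.09723888103646373, 'xyz': array([ 0.8336, -0.5781,  1.2222]), 'attitude': array([-147.599 ,    0.2554,   26.6338])}
top {'fx': 446.35312718600795, 'fy': 446.35312718600795, 'cx': 323.75368215719794, 'cy': 191.07863772463352, 'k1': -0.02989249734177628, 'xyz': array([0.3497, 0.0374, 1.4465]), 'attitude': array([-173.7285,    0.6174,  -89.961 ])}
wrist {'fx': 282.45860953356396, 'fy': 282.45860953356396, 'cx': 318.8149858668392, 'cy': 196.17248456649187, 'k1': -0.02662743308684089, 'xyz': array([ 0.3091, -0.5775,  0.3833]), 'attitude': array([162.9298,   0.0859, -68.9775])}
```

View pics/top0.png

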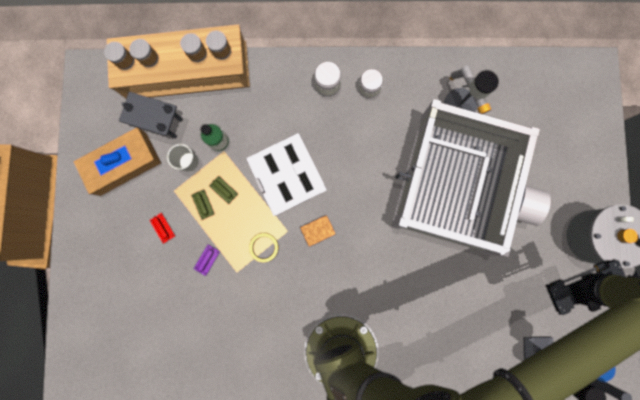

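View pics/scene0.png

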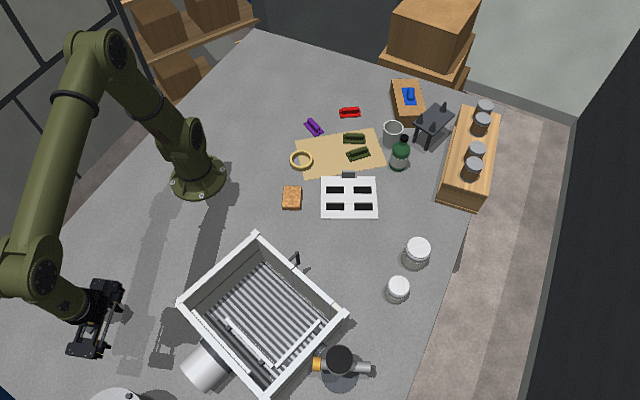

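```bash
python3 - <<'E'
from h import *
np.set_printoptions(precision=4,suppress=True)
for n in ['scene','top']:
    m,p,d=cam(n); P=cloud(m,d); np.savez('/tmp/%s0.npz'%n,P=P,p=p)
    print(n,'bench z',np.nanmedian(P[200:260,260:300,2]) if n=='top' else '')
    for t in ['cell','moulding1_mid','tray','tray_lip','pad1','door_handle','lead_edge','panel_a','thinner','mixing_cup','tape_roll','sanding_block']:
        for r in regions_of(n,t):
            if r['p']<.25: continue
            k=r['pixels']; Q=P[k]; Q=Q[~np.isnan(Q[:,0])]
            c,s,a=cv2.minAreaRect((Q[:,:2]*1000).astype(np.float32)) if len(Q)>3 else (0,0,0)
            print(t,round(r['p'],2),np.round(r['pixel']),k.sum(),'med',np.median(Q,0),'zmax',np.percentile(Q[:,2],98),'rect',np.round(c),np.round(s),np.round(a,1),'rgb',p[k].mean(0).round())
E
```

```text
scene bench z 
cell 0.88 [259. 318.] 17786 med [ 0.5072 -0.3769  0.0267] zmax 0.17530435142018858 rect [ 486. -374.] [510. 482.] 71.0 rgb [144. 146. 148.]
cell 0.39 [349. 196.] 2375 med [0.5645 0.1758 0.0074] zmax 0.0266349774206172 rect [564. 182.] [206. 199.] 27.8 rgb [173. 173. 175.]
tray 0.57 [347. 198.] 2531 med [0.5649 0.1758 0.0073] zmax 0.031828888304105615 rect [560. 193.] [214. 228.] 25.1 rgb [174. 173. 175.]
tray_lip 0.76 [347. 197.] 2456 med [0.5645 0.176  0.0074] zmax 0.03219732636605853 rect [565. 182.] [209. 201.] 26.2 rgb [174. 174. 175.]
pad1 0.71 [347. 195.] 2465 med [0.5641 0.1747 0.0074] zmax 0.03184357832318448 rect [566. 183.] [212. 201.] 26.5 rgb [174. 174. 175.]
door_handle 0.82 [294. 274.] 1864 med [ 0.557  -0.2265  0.124 ] zmax 0.17227848588333064 rect [ 566. -180.] [106. 320.] 74.0 rgb [136. 137. 137.]
door_handle 0.51 [350. 198.] 2492 med [0.5645 0.1757 0.0074] zmax 0.03181878891598891 rect [565. 182.] [210. 202.] 26.4 rgb [174. 174. 176.]
lead_edge 0.7 [310. 295.] 848 med [ 0.633  -0.2495  0.1281] zmax 0.17227361599788477 rect [ 632. -244.] [ 18. 156.] 73
[... 2129 characters left out ...]
95. 75.]
thinner 0.39 [223. 191.] 420 med [0.5116 0.3793 0.0099] zmax 0.03675254405083989 rect [513. 384.] [95. 48.] 47.4 rgb [111. 112.  68.]
mixing_cup 0.86 [181. 160.] 628 med [0.6113 0.5113 0.0528] zmax 0.09665182884894852 rect [606. 498.] [80. 76.] 63.7 rgb [153. 151. 145.]
tape_roll 0.62 [254. 244.] 222 med [0.3308 0.2539 0.0231] zmax 0.029476504714977824 rect [328. 246.] [82. 90.] 0.3 rgb [225. 216. 142.]
sanding_block 0.93 [320. 234.] 617 med [0.3785 0.0742 0.0269] zmax 0.032411781176289206 rect [378.  74.] [71. 94.] 22.5 rgb [221. 160.  96.]
sanding_block 0.25 [286. 179.] 3642 med [0.5612 0.1773 0.0057] zmax 0.018621370291143042 rect [564. 178.] [211. 192.] 25.5 rgb [205. 204. 205.]
```

```bash
python3 - <<'E'
from h import *
np.set_printoptions(precision=4,suppress=True,linewidth=150)
for n in ['scene','top']:
    z=np.load('/tmp/%s0.npz'%n); P=z['P']; p=z['p'].astype(int)
    k=(P[...,2]>.160)&(P[...,2]<.178)&(P[...,1]<-.12)&(P[...,1]>-.65)&(P[...,0]>.28)&(P[...,0]<.8)
    k=cv2.morphologyEx(k.astype(np.uint8),cv2.MORPH_OPEN,np.ones((2,2)))
    nn,lab,st,_=cv2.connectedComponentsWithStats(k); i=1+st[1:,4].argmax()
    Q=P[lab==i]; c,s,a=cv2.minAreaRect((Q[:,:2]*1000).astype(np.float32)); print(n,'rim',np.round(c,1),np.round(s,1),a,st[i])
    # cell frame guess: x into cell ~ -y
    best=None
    th=np.radians(a if abs(a-75)<20 else a-90)   # direction
    ex=np.array([np.cos(th-np.pi*0),np.sin(th)]); ex = ex if ex[1]<0 else -ex
    ey=np.array([-ex[1],ex[0]]); print('ex',ex,'ey',ey)
    u=Q[:,:2]@ex; v=Q[:,:2]@ey
    print(np.histogram(u,np.arange(u.min()-.002,u.max()+.01,.005))[0]); print(np.histogram(v,np.arange(v.min()-.002,v.max()+.01,.005))[0]); print('u',u.min(),u.max(),'v',v.min(),v.max())
    # olive
    hsv=cv2.cvtColor(z['p'],cv2.COLOR_RGB2HSV)
    o=(hsv[...,0]>25)&(hsv[...,0]<45)&(hsv[...,1]>80)&(hsv[...,2]<140)&(P[...,2]<.06)&(P[...,2]>-.01)
    nn,lab,st,cen=cv2.connectedComponentsWithStats(o.astype(np.uint8))
    for i in range(1,nn):
        if st[i,4]<60: continue
        Q=P[lab==i]; hi=Q[Q[:,2]>.022]
        print('olive',st[i],cen[i].round(),'all',[np.round(x,1) for x in cv2.minAreaRect((Q[:,:2]*1000).astype(np.float32))],'hi',len(hi),[np.round(x,1) for x in cv2.minAreaRect((hi[:,:2]*1000).astype(np.float32))] if len(hi)>3 else '', Q[:,2].max())
    k=(p.max(2)<60)&(P[...,0]>.42)&(P[...,0]<.7)&(P[...,1]>.05)&(P[...,1]<.31)&(P[...,2]<.03)
    nn,lab,st,cen=cv2.connectedComponentsWithStats(k.astype(np.uint8))
    for i in range(1,nn):
        if st[i,4]>40: Q=P[lab==i]; print('pad',cen[i].round(),Q.mean(0),[np.round(x,1) for x in cv2.minAreaRect((Q[:,:2]*1000).astype(np.float32))])
    k=(P[...,2]>.03)&(P[...,0]>.42)&(P[...,0]<.62)&(P[...,1]>.1)&(P[...,1]<.33)&(P[...,2]<.06)
    Q=P[k]; print('lip',len(Q),Q.mean(0) if len(Q) else '')
    k=(p.max(2)<70)&(P[...,2]>.08)&(P[...,2]<.162)&(P[...,0]>.45)&(P[...,0]<.65)&(P[...,1]>-.24)&(P[...,1]<-.05)
    Q=P[k]; print('handle',len(Q),np.median(Q,0) if len(Q) else ''); print(Q[::max(1,len(Q)//12)])
E
```

```text
scene rim [ 509.4 -339.2] [366.4 445.3] 73.67324829101562 [ 172  230  179  170 3696]
ex [-0.2811 -0.9597] ey [ 0.9597 -0.2811]Traceback (most recent call last):
  File "<stdin>", line 15, in <module>
ValueError: arange: cannot compute length
```

```bash
python3 - <<'E'
from h import *
a=cv2.imread('pics/top0.png')[95:255,380:560]; b=cv2.imread('pics/scene0.png')[225:385,170:350]
c=cv2.imread('pics/top0.png')[130:290,140:320]
x=cv2.resize(np.hstack([a,c]),None,fx=2.2,fy=2.2,interpolation=cv2.INTER_CUBIC)
cv2.imwrite('pics/crop1.png',x)
E
```

```text
(no output)
```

View pics/crop1.png

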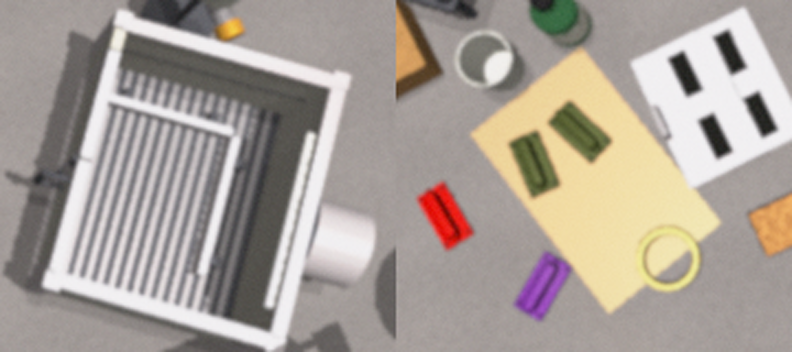

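Crop: the two olive mouldings are at top (203,204) and (222,189). The look-alikes are red (162,228), purple (206,260) and blue (112,158), and they stay put. The closed door runs down the left side of the cell, with the handle at (398,175).

```bash
cat > m0.py <<'E'
from h import *
np.set_printoptions(precision=4,suppress=True,linewidth=170)
for n in ['scene','top']:
    z=np.load('/tmp/%s0.npz'%n); P=np.nan_to_num(z['P'],nan=-9); p=z['p'].astype(int)
    k=(P[...,2]>.160)&(P[...,2]<.178)&(P[...,1]<-.12)&(P[...,1]>-.65)&(P[...,0]>.28)&(P[...,0]<.8)
    k=cv2.morphologyEx(k.astype(np.uint8),cv2.MORPH_OPEN,np.ones((2,2)))
    nn,lab,st,_=cv2.connectedComponentsWithStats(k); i=1+st[1:,4].argmax()
    Q=P[lab==i]; c,s,a=cv2.minAreaRect((Q[:,:2]*1000).astype(np.float32)); print(n,'rim',np.round(c,1),np.round(s,1),a)
    ex=-np.array([np.cos(np.radians(73.8)),np.sin(np.radians(73.8))]); ey=np.array([-ex[1],ex[0]])
    u=Q[:,:2]@ex; v=Q[:,:2]@ey
    print(np.histogram(u,np.arange(.02,.42,.005))[0],u.min(),u.max()); print(np.histogram(v,np.arange(.36,.8,.005))[0],v.min(),v.max())
    hsv=cv2.cvtColor(z['p'],cv2.COLOR_RGB2HSV)
    o=(hsv[...,0]>25)&(hsv[...,0]<45)&(hsv[...,1]>80)&(hsv[...,2]<140)&(P[...,2]<.06)&(P[...,2]>-.01)
    nn,lab,st,cen=cv2.connectedComponentsWithStats(o.astype(np.uint8))
    for i in range(1,nn):
        if st[i,4]<60: continue
        Q=P[lab==i]; hi=Q[Q[:,2]>.022]
        print('olive',st[i],cen[i].round(),'all',[np.round(x,1) for x in cv2.minAreaRect((Q[:,:2]*1000).astype(np.float32))],'hi',len(hi),[np.round(x,1) for x in cv2.minAreaRect((hi[:,:2]*1000).astype(np.float32))] if len(hi)>3 else '', Q[:,2].max())
    k=(p.max(2)<60)&(P[...,0]>.42)&(P[...,0]<.7)&(P[...,1]>.05)&(P[...,1]<.31)&(P[...,2]<.03)
    nn,lab,st,cen=cv2.connectedComponentsWithStats(k.astype(np.uint8))
    for i in range(1,nn):
        if st[i,4]>40: Q=P[lab==i]; print('pad',cen[i].round(),Q.mean(0),[np.round(x,1) for x in cv2.minAreaRect((Q[:,:2]*1000).astype(np.float32))])
    k=(P[...,2]>.03)&(P[...,0]>.42)&(P[...,0]<.62)&(P[...,1]>.1)&(P[...,1]<.33)&(P[...,2]<.06)
    Q=P[k]; print('lip',len(Q),Q.mean(0) if len(Q) else '')
    k=(p.max(2)<75)&(P[...,2]>.08)&(P[...,2]<.162)&(P[...,0]>.45)&(P[...,0]<.65)&(P[...,1]>-.24)&(P[...,1]<-.05)
    Q=P[k]; print('handle',len(Q),np.median(Q,0) if len(Q) else ''); print(Q[::max(1,len(Q)//12)])
E
python3 m0.py
```

```text
scene rim [-4057.2 -4679.6] [13117.9   558.3] 43.593143463134766
[  0   0   0   0   0  42 209 211 233 122  23  23  28  24  22  27  26  25  25  25  24  27  23  27  24  26  27  22  26  25  24  30  26  30  23  30  29  30  23  33  26  30
  26  30  25  29  28  31  29  33  29  20  26  30  34  27  34  27  31  32  28  32  69 160 191 275 266 260 209   7   1   0   0   0   0   0   0   0   0] -2.4947241524329748e-05 11.153563125445551
[  1   1   0   0   0   0   0   0   0   0   0   0   1  23 116 167 298 200  21  19  22  20  24  23  23  29  26  30  24  28  28  27  31  30  27  31  29  25  26  32  24  26
  25  24  24  28  34  33  25  27  27  36  32  28  32  32  36  26  28  31  37  32  27  30  38  27  34  32  34  37  35  45  25  29  28  29  25  31  26  26  25  26  27  24
  32 195 232 363] -6.131723216739424 0.8077832672669438
olive [343 133  22  11 205] [354. 138.] all [array([463.3, 454. ]), array([88. , 63.5]), np.float64(23.3)] hi 77 [array([467.3, 447.1]), array([74. , 23.5]), np.float64(21.1)] 0.03945150195631064
olive [346 146  25  16 206] [358. 153.] all [array([518. , 376.7]), array([93.7, 43
[... 2835 characters left out ...]
7 0.0123] [array([538.5, 112.9]), array([55.5, 17.4]), np.float64(26.6)]
pad [285. 191.] [0.5061 0.1794 0.0126] [array([506.4, 179.6]), array([54.5, 17.6]), np.float64(27.0)]
lip 58 [0.525  0.2561 0.0442]
handle 34 [ 0.539  -0.1839  0.1247]
[[ 0.563  -0.2074  0.1514]
 [ 0.5611 -0.2086  0.1446]
 [ 0.5578 -0.2081  0.1468]
 [ 0.5636 -0.2155  0.0911]
 [ 0.5555 -0.2119  0.1423]
 [ 0.541  -0.1675  0.16  ]
 [ 0.5409 -0.1647  0.1405]
 [ 0.5383 -0.1677  0.1585]
 [ 0.5391 -0.1658  0.1328]
 [ 0.5367 -0.1692  0.1488]
 [ 0.539  -0.166   0.1119]
 [ 0.537  -0.1698  0.1258]
 [ 0.5366 -0.1697  0.1071]
 [ 0.5388 -0.1935  0.0917]
 [ 0.5361 -0.2     0.089 ]
 [ 0.536  -0.2061  0.0894]
 [ 0.5327 -0.2057  0.0908]]
```

```bash
cat >> h.py <<'E'
np.set_printoptions(precision=4,suppress=True,linewidth=170)
def tool(o=None):
    o=o or monitor.get_obs(); return np.array(o['tool_pos']),R.from_euler('xyz',o['tool_rot'],degrees=True).as_matrix()
def jaw(Rm): return np.degrees(np.arctan2(Rm[1,2],Rm[0,2]))
def delta(xyz,yaw=None):
    "shift in tool axes to world xyz, turn about tool x to bring jaw axis to world yaw (mod 180). tool x is down: +turn = -yaw"
    t,Rm=tool(); d=Rm.T@(np.array(xyz)-t); a=jaw(Rm); tn=0
    if yaw is not None: tn=-(((yaw-a)+90)%180-90)
    return d.round(4),round(tn,1)
E
cat > m1.py <<'E'
from h import *
for n in ['scene','top']:
    z=np.load('/tmp/%s0.npz'%n); P=np.nan_to_num(z['P'],nan=-9); p=z['p'].astype(int)
    Q0=P.reshape(-1,3); Q0=Q0[(Q0[:,1]<-.12)&(Q0[:,1]>-.65)&(Q0[:,0]>.28)&(Q0[:,0]<.85)]
    Q=Q0[(Q0[:,2]>.163)&(Q0[:,2]<.175)]
    # angle by sharpest histogram
    def frame(a):
        ex=-np.array([np.cos(a),np.sin(a)]); return ex,np.array([-ex[1],ex[0]])
    def sc(a):
        ex,ey=frame(a); return sum((np.histogram(Q[:,:2]@e,np.arange(-1,1,.002))[0].astype(float)**2).sum() for e in (ex,ey))
    A=np.radians(np.arange(70,78,.1)); a=A[np.argmax([sc(x) for x in A])]; ex,ey=frame(a)
    print(n,'angle x axis',np.degrees(a)-180)
    ex,ey=frame(np.radians(73.7))
    u=Q[:,:2]@ex; v=Q[:,:2]@ey
    for w,nm in((u,'u'),(v,'v')):
        h,e=np.histogram(w,np.arange(w.min(),w.max(),.0025)); 
        print(nm,[(round(e[i],4),h[i]) for i in range(len(h)) if h[i]>60])
    S=Q0[(Q0[:,2]>.019)&(Q0[:,2]<.031)]; u=S[:,:2]@ex; v=S[:,:2]@ey
    k=(u>.09)&(u<.32)&(v>.47)&(v<.76); u=u[k];v=v[k]
    for w,nm in((u,'stop u'),(v,'stop v')):
        h,e=np.histogram(w,np.arange(w.min(),w.max(),.0025)); 
        print(nm,[(round(e[i],4),h[i]) for i in range(len(h)) if h[i]>40])
E
python3 m1.py; python3 - <<'E'
from h import *
t,Rm=tool(); print(t,Rm,jaw(Rm))
E
```

```text
scene angle x axis -106.20000000000022
u [(np.float64(0.0481), np.int64(92)), (np.float64(0.0506), np.int64(98)), (np.float64(0.0531), np.int64(115)), (np.float64(0.0556), np.int64(93)), (np.float64(0.0581), np.int64(109)), (np.float64(0.0606), np.int64(107)), (np.float64(0.0631), np.int64(115)), (np.float64(0.3431), np.int64(94)), (np.float64(0.3456), np.int64(116)), (np.float64(0.3481), np.int64(105)), (np.float64(0.3506), np.int64(113)), (np.float64(0.3531), np.int64(114)), (np.float64(0.3556), np.int64(117)), (np.float64(0.3581), np.int64(110)), (np.float64(0.3606), np.int64(98))]
v [(np.float64(0.4286), np.int64(70)), (np.float64(0.4311), np.int64(65)), (np.float64(0.4336), np.int64(71)), (np.float64(0.4361), np.int64(71)), (np.float64(0.4386), np.int64(71)), (np.float64(0.4411), np.int64(86)), (np.float64(0.4436), np.int64(93)), (np.float64(0.4461), np.int64(84)), (np.float64(0.7811), np.int64(61)), (np.float64(0.7836), np.int64(83)), (np.float64(0.7861), np.int64(107)), (np.float64(0.7886), np.int64(90)), (np.float64(0.7911), np.int64(102)), (np.float64(0.7936), np.int64(96)),
[... 1310 characters left out ...]
), np.int64(71)), (np.float64(0.7813), np.int64(80)), (np.float64(0.7838), np.int64(96)), (np.float64(0.7888), np.int64(67)), (np.float64(0.7913), np.int64(69)), (np.float64(0.7938), np.int64(70)), (np.float64(0.7963), np.int64(72)), (np.float64(0.7988), np.int64(70))]
stop u [(np.float64(0.2781), np.int64(48)), (np.float64(0.2806), np.int64(48)), (np.float64(0.2831), np.int64(45)), (np.float64(0.2856), np.int64(49))]
stop v [(np.float64(0.7243), np.int64(41)), (np.float64(0.7268), np.int64(46)), (np.float64(0.7293), np.int64(42)), (np.float64(0.7318), np.int64(41))]
[ 0.2331 -0.6068  0.2158] [[ 0.      0.9335  0.3587]
 [-0.0001  0.3587 -0.9335]
 [-1.     -0.      0.0001]] -68.98236151365265
```

```bash
cat >> h.py <<'E'
EX=-np.array([np.cos(np.radians(73.7)),np.sin(np.radians(73.7))]); EY=np.array([-EX[1],EX[0]]); O=.0575*EX+.5995*EY
def c2w(x,y): return O+x*EX+y*EY
def w2c(p): d=np.array(p)[:2]-O; return np.array([d@EX,d@EY])
E
python3 - <<'E'
from h import *
h=c2w(-.045,-.03); print(h, delta([*h,.25],-16.3))
E
```

```text
[ 0.5431 -0.1718] (array([-0.0343,  0.4454, -0.2948]), np.float64(-52.7))
```

Request:
step_arm(
  deltas=[
    [1, -0.034, 0.05, -0.033, -6],
    [1, -0.034, 0.445, -0.295, -52.7],
    [1, -0.034, 0.445, -0.295, -52.7],
    [1, -0.034, 0.445, -0.295, -52.7],
    [1, -0.034, 0.445, -0.295, -52.7],
    [1, -0.034, 0.445, -0.295, -52.7],
    [1, -0.034, 0.445, -0.295, -52.7],
    [1, -0.034, 0.445, -0.295, -52.7],
    [1, -0.034, 0.445, -0.295, -52.7],
    [1, -0.034, 0.445, -0.295, -52.7],
    [1, -0.034, 0.445, -0.295, -52.7],
    [1, -0.034, 0.445, -0.295, -52.7],
  ],
)

```text
time_s: 2.95
tool_pos: [0.5419, -0.1738, 0.2497]
tool_rot: [-105.3, 89.9, -121.7]
force: [-0.6, 0.1, -0.1]
grip_width: 0.0869
```

```bash
python3 - <<'E'
from h import *
o=monitor.get_obs(); print(o['tool_pos'],o['qpos'],o['force']); h=c2w(-.045,-.03); print(delta([*h,.135],-16.3))
m,p,d=cam('wrist'); save('w1.png',p)
E
```

```text
[ 0.5419 -0.1738  0.2497] [ 41.5644   9.6173 -29.7989  91.1699   4.8802  80.5172  -5.1542] [-0.6158  0.1035 -0.0517]
(array([0.1147, 0.0023, 0.0007]), np.float64(-0.2))
```

View pics/w1.png

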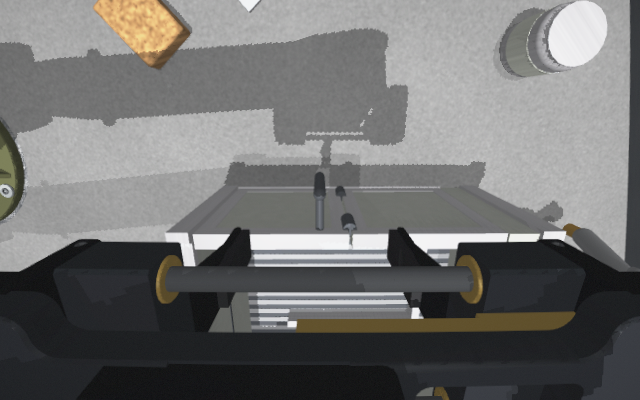

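The wrist view shows the handle bar at (320,200), centred between the fingers at 228 and 410. I'll go down and grip it.

Request:
step_arm(
  deltas=[
    [1, 0.05, 0.001, 0, 0],
    [1, 0.09, 0.002, 0.001, 0],
    [1, 0.114, 0.002, 0.001, 0],
    [1, 0.114, 0.002, 0.001, 0],
    [-1, 0.114, 0.002, 0.001, 0],
    [-1, 0.114, 0.002, 0.001, 0],
    [-1, 0.114, 0.002, 0.001, 0],
    [-1, 0.114, 0.002, 0.001, 0],
  ],
  newtons=12,
)

```text
time_s: 4.0
tool_pos: [0.5445, -0.1703, 0.1363]
tool_rot: [-17.6, 89.9, -33.9]
force: [0.1, -0.0, 0.1]
grip_width: 0.055
```

```bash
cat > arc.py <<'E'
# rows along the handle arc from current tool pose, assuming angle th0 now
from h import *
import sys
th0,th1,n=map(float,sys.argv[1:4]); n=int(n)
H=np.array([0,-.155]); 
def hp(t): return c2w(*(H+np.array([[np.cos(t),-np.sin(t)],[np.sin(t),np.cos(t)]])@[-.045,.125]))
t,Rm=tool(); print(t,w2c(t),monitor.get_obs()['grip_width'],monitor.get_obs()['force'])
rows=[]
for i in range(1,n+1):
    a=th0+(th1-th0)*i/n; d=Rm.T@np.append(hp(a)-hp(th0),0); rows.append([-1,*[float(x) for x in d.round(3)],float(round(-np.degrees(a-th0),1))])
print(rows)
E
python3 arc.py 0 .7 12
```

```text
[ 0.5445 -0.1703  0.1363] [-0.0469 -0.0291] 0.05500500463950868 [ 0.0947 -0.0415  0.0643]
[[-1, -0.0, 0.007, -0.003, -3.3], [-1, -0.0, 0.014, -0.006, -6.7], [-1, -0.0, 0.021, -0.01, -10.0], [-1, -0.0, 0.028, -0.014, -13.4], [-1, -0.0, 0.034, -0.018, -16.7], [-1, -0.0, 0.04, -0.023, -20.1], [-1, -0.0, 0.046, -0.028, -23.4], [-1, -0.0, 0.051, -0.034, -26.7], [-1, -0.0, 0.057, -0.039, -30.1], [-1, -0.0, 0.061, -0.045, -33.4], [-1, -0.0, 0.066, -0.052, -36.8], [-1, -0.0, 0.07, -0.058, -40.1]]
```

Request:
step_arm(
  deltas=[
    [-1, 0, 0, 0, 0],
    [-1, 0, 0, 0, 0],
    [-1, 0, 0, 0, 0],
    [-1, 0, 0, 0, 0],
    [-1, 0, 0, 0, 0],
    [-1, 0, 0, 0, 0],
    [-1, 0, 0, 0, 0],
    [-1, 0, 0, 0, 0],
  ],
)

```text
time_s: 5.0
tool_pos: [0.5436, -0.17, 0.1356]
tool_rot: [-173.6, 89.9, 170.1]
force: [-4.8, 1.7, 2.7]
grip_width: 0.0116
```

```bash
python3 arc.py 0 .7 12
```

```text
[ 0.5436 -0.17    0.1356] [-0.0469 -0.0301] 0.011590257008662104 [-4.7746  1.6591  2.7096]
[[-1, 0.0, 0.007, -0.003, -3.3], [-1, 0.0, 0.014, -0.006, -6.7], [-1, 0.0, 0.021, -0.01, -10.0], [-1, 0.0, 0.028, -0.014, -13.4], [-1, 0.0, 0.034, -0.018, -16.7], [-1, 0.0, 0.04, -0.023, -20.1], [-1, 0.0, 0.046, -0.028, -23.4], [-1, 0.0, 0.051, -0.034, -26.7], [-1, 0.0, 0.057, -0.039, -30.1], [-1, 0.0, 0.061, -0.045, -33.4], [-1, 0.0, 0.066, -0.052, -36.8], [-1, 0.0, 0.07, -0.058, -40.1]]
```

Gripped: the width is 11.6 mm on a 12 mm bar.

Request:
step_arm(
  deltas=[
    [-1, 0, 0.007, -0.003, -3.3],
    [-1, 0, 0.014, -0.006, -6.7],
    [-1, 0, 0.021, -0.01, -10.0],
    [-1, 0, 0.028, -0.014, -13.4],
    [-1, 0, 0.034, -0.018, -16.7],
    [-1, 0, 0.04, -0.023, -20.1],
    [-1, 0, 0.046, -0.028, -23.4],
    [-1, 0, 0.051, -0.034, -26.7],
    [-1, 0, 0.057, -0.039, -30.1],
    [-1, 0, 0.061, -0.045, -33.4],
    [-1, 0, 0.066, -0.052, -36.8],
    [-1, 0, 0.07, -0.058, -40.1],
  ],
)

```text
time_s: 6.5
tool_pos: [0.5084, -0.0882, 0.1357]
tool_rot: [-81.8, 89.9, -58.0]
force: [-1.0, -3.5, -0.3]
grip_width: 0.0118
```

```bash
python3 arc.py .7 1.3 12; python3 -c "
from h import *
print(monitor.get_obs()['qpos'])"
```

```text
[ 0.5084 -0.0882  0.1357] [-0.1156 -0.0867] 0.011773862261987877 [-0.9515 -3.4813 -0.3235]
[[-1, -0.0, 0.006, -0.002, -2.9], [-1, -0.0, 0.012, -0.005, -5.7], [-1, -0.0, 0.018, -0.008, -8.6], [-1, -0.0, 0.024, -0.011, -11.5], [-1, -0.0, 0.03, -0.015, -14.3], [-1, -0.0, 0.035, -0.019, -17.2], [-1, -0.0, 0.04, -0.023, -20.1], [-1, -0.0, 0.045, -0.027, -22.9], [-1, -0.0, 0.05, -0.032, -25.8], [-1, -0.0, 0.054, -0.037, -28.6], [-1, -0.0, 0.059, -0.042, -31.5], [-1, -0.0, 0.063, -0.047, -34.4]]
[ 41.6526   7.8318 -37.1628 106.8805   5.2584  66.8667  26.5492]
```

Request:
step_arm(
  deltas=[
    [-1, 0, 0.006, -0.002, -2.9],
    [-1, 0, 0.012, -0.005, -5.7],
    [-1, 0, 0.018, -0.008, -8.6],
    [-1, 0, 0.024, -0.011, -11.5],
    [-1, 0, 0.03, -0.015, -14.3],
    [-1, 0, 0.035, -0.019, -17.2],
    [-1, 0, 0.04, -0.023, -20.1],
    [-1, 0, 0.045, -0.027, -22.9],
    [-1, 0, 0.05, -0.032, -25.8],
    [-1, 0, 0.054, -0.037, -28.6],
    [-1, 0, 0.059, -0.042, -31.5],
    [-1, 0, 0.063, -0.047, -34.4],
  ],
)

```text
time_s: 8.0
tool_pos: [0.4406, -0.0489, 0.1357]
tool_rot: [-87.0, 89.8, -28.7]
force: [0.9, -1.0, -2.4]
grip_width: 0.0117
```

```bash
python3 arc.py 1.3 1.5 5; python3 -c "
from h import *
print(monitor.get_obs()['qpos'])"
```

```text
[ 0.4406 -0.0489  0.1357] [-0.1342 -0.1629] 0.011676070825865904 [ 0.8944 -1.034  -2.3901]
[[-1, -0.0, 0.005, -0.002, -2.3], [-1, -0.0, 0.01, -0.004, -4.6], [-1, -0.0, 0.015, -0.006, -6.9], [-1, -0.0, 0.019, -0.009, -9.2], [-1, -0.0, 0.024, -0.011, -11.5]]
[ 43.5524  -2.8675 -39.2216 115.8904  -1.9005  66.1796  63.4227]
```

Request:
step_arm(
  deltas=[
    [-1, 0, 0.005, -0.002, -2.3],
    [-1, 0, 0.01, -0.004, -4.6],
    [-1, 0, 0.015, -0.006, -6.9],
    [-1, 0, 0.019, -0.009, -9.2],
    [-1, 0, 0.024, -0.011, -11.5],
    [-1, 0, 0.025, -0.011, -11.5],
    [-1, 0, 0.025, -0.011, -11.5],
    [-1, 0, 0.025, -0.011, -11.5],
  ],
)

```text
time_s: 9.0
tool_pos: [0.4131, -0.0454, 0.1359]
tool_rot: [-132.2, 89.9, -62.5]
force: [0.1, -4.7, -1.6]
grip_width: 0.0114
```

```bash
python3 - <<'E'
from h import *
t,Rm=tool(); c=w2c(t); v=c-[0,-.155]; print(t,c,'theta',np.arctan2(v[1],v[0])%(2*np.pi)-np.arctan2(.125,-.045),np.hypot(*v),monitor.get_obs()['qpos'],monitor.get_obs()['force'])
E
```

```text
[ 0.4131 -0.0454  0.1359] [-0.1299 -0.1902] theta 1.490152800958966 0.13456430990041768 [ 43.2786  -7.161  -37.7654 119.0613  -4.6663  66.617   77.2586] [ 0.132  -4.7313 -1.5964]
```

The door is folded to about 1.49 rad. I'll release the handle and lift.

Request:
step_arm(
  deltas=[
    [0.3, 0, 0, 0, 0],
    [0.3, 0, 0, 0, 0],
    [0.3, 0, 0, 0, 0],
    [0.3, 0, 0, 0, 0],
    [0.3, -0.05, 0, 0, 0],
    [0.3, -0.1, 0, 0, 0],
    [0.3, -0.12, 0, 0, 0],
    [0.3, -0.12, 0, 0, 0],
  ],
)

```text
time_s: 10.0
tool_pos: [0.4137, -0.0442, 0.2571]
tool_rot: [-88.8, 89.8, -19.1]
force: [-0.2, 0.5, -0.8]
grip_width: 0.0566
```

```bash
cat > look.py <<'E'
from h import *
def olives(n='top'):
    m,p,d=cam(n); P=np.nan_to_num(cloud(m,d),nan=-9); hsv=cv2.cvtColor(p,cv2.COLOR_RGB2HSV)
    o=(hsv[...,0]>25)&(hsv[...,0]<45)&(hsv[...,1]>80)&(hsv[...,2]<150)&(P[...,2]<.06)&(P[...,2]>-.01)&(P[...,1]>-.5)&(P[...,0]>.15)
    nn,lab,st,cen=cv2.connectedComponentsWithStats(o.astype(np.uint8))
    for i in range(1,nn):
        if st[i,4]<60: continue
        Q=P[lab==i]; zt=np.percentile(Q[:,2],95); hi=Q[Q[:,2]>zt-.012]
        f=lambda a:[np.round(x,1) for x in cv2.minAreaRect((a[:,:2]*1000).astype(np.float32))]
        print(n,'olive',cen[i].round(),'all',f(Q),'hi',f(hi),'mid',hi.mean(0),'ztop',zt)
    k=(p.max(2)<60)&(P[...,0]>.3)&(P[...,0]<.75)&(P[...,1]>-.5)&(P[...,1]<.35)&(P[...,2]<.03)&(P[...,2]>.003)
    nn,lab,st,cen=cv2.connectedComponentsWithStats(k.astype(np.uint8))
    for i in range(1,nn):
        if st[i,4]>40: Q=P[lab==i]; print(n,'pad',cen[i].round(),Q.mean(0),[np.round(x,1) for x in cv2.minAreaRect((Q[:,:2]*1000).astype(np.float32))])
    return m,p,P
if __name__=='__main__':
    import sys
    for n in ['scene','top']:
        m,p,P=olives(n)
        if len(sys.argv)>1: save(n+sys.argv[1]+'.png',p); np.savez('/tmp/'+n+sys.argv[1]+'.npz',P=P,p=p)
    o=monitor.get_obs(); print(o['time_s'],o['tool_pos'],o['qpos'],o['grip_width'])
E
python3 look.py 1; python3 - <<'E'
from h import *
P=np.load('/tmp/top1.npz')['P'].reshape(-1,3)
k=(abs(P[:,0]-.42)<.03)&(abs(P[:,1]-.36)<.03); print('mat z',np.median(P[k,2]))
k=(abs(P[:,0]-.48)<.03)&(abs(P[:,1]-.0)<.05); print('bench z',np.median(P[k,2]))
print(delta([.5135,.381,.256],-44))
E
```

```text
scene olive [354. 138.] all [array([462.9, 454.8]), array([87.7, 65.2]), np.float64(23.3)] hi [array([467.3, 445.8]), array([74.2, 24. ]), np.float64(18.6)] mid [0.4679 0.4442 0.0307] ztop 0.03420368420248345
scene olive [358. 153.] all [array([513.8, 381. ]), array([90. , 45.8]), np.float64(46.9)] hi [array([516.4, 379.5]), array([74.1, 20.7]), np.float64(45.8)] mid [0.5158 0.3784 0.0324] ztop 0.036504907956516564
scene pad [335. 190.] [0.508  0.1779 0.0133] [array([507.7, 177.4]), array([64.2, 26.7]), np.float64(26.3)]
scene pad [362. 190.] [0.6002 0.2235 0.0139] [array([600. , 223.8]), array([60.5, 25.8]), np.float64(22.8)]
scene pad [334. 206.] [0.5395 0.11   0.0135] [array([539.4, 111.1]), array([62.8, 25. ]), np.float64(26.7)]
scene pad [363. 206.] [0.633  0.156  0.0139] [array([632.2, 158.1]), array([64.8, 26.2]), np.float64(25.8)]
top olive [223. 189.] all [array([512.6, 380.6]), array([85.6, 42.6]), np.float64(48.1)] hi [array([511.8, 382.6]), array([74.7, 20.3]), np.float64(48.2)] mid [0.5115 0.3814 0.0314] ztop 0.034804211987203015
top olive [202. 204.] all [array([465.7, 447.1]), array([86.5, 43.9]), np.float64(23.9)] hi [array([464.3, 445.7]), array([74.8, 20.4]), np.float64(24.9)] mid [0.464  0.4453 0.0313] ztop 0.03469628226517114
top pad [291. 153.] [0.6317 0.1595 0.0127] [array([631.9, 158.9]), array([53.9, 16.1]), np.float64(26.7)]
top pad [271. 163.] [0.5988 0.2246 0.0125] [array([598.7, 224.8]), array([55.7, 17.8]), np.float64(26.6)]
top pad [306. 182.] [0.5367 0.1118 0.0131] [array([538.1, 111.9]), array([56.6, 18.9]), np.float64(26.6)]
top pad [285. 192.] [0.5057 0.1789 0.013 ] [array([506.7, 179. ]), array([54.5, 16.9]), np.float64(24.9)]
10.1 [ 0.4122 -0.0441  0.2548] [ 43.8696 -12.5764 -35.0753 109.0631  -7.2752  81.4215  80.2658] 0.056729200846602594
mat z -0.0007815333368836885
bench z 0.37361675282563844
(array([-0.0012,  0.0524,  0.4339]), np.float64(-66.3))
```

View pics/top1.png

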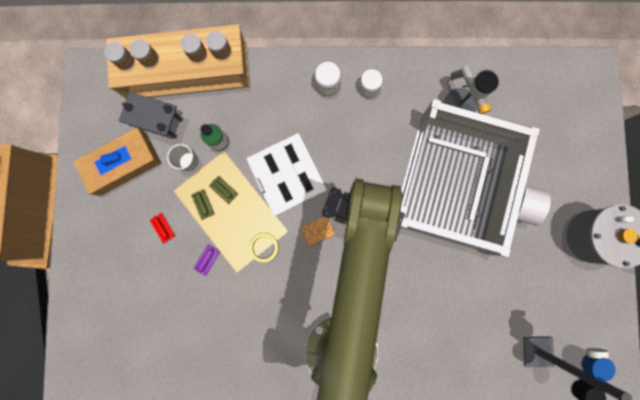

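Request:
step_arm(
  deltas=[
    [0.3, -0.001, 0.007, 0.055, -8],
    [0.3, -0.001, 0.013, 0.108, -16],
    [0.3, -0.001, 0.02, 0.163, -25],
    [0.3, -0.001, 0.026, 0.217, -34],
    [0.3, -0.001, 0.033, 0.271, -43],
    [0.3, -0.001, 0.039, 0.325, -51],
    [0.3, -0.001, 0.046, 0.38, -59],
    [0.3, -0.001, 0.0525, 0.434, -67],
    [0.3, 0.1, 0.0525, 0.434, -67],
    [0.3, 0.1, 0.0525, 0.434, -67],
    [0.3, 0.1, 0.0525, 0.434, -67],
    [0.3, 0.1, 0.0525, 0.434, -67],
  ],
)

```text
time_s: 11.6
tool_pos: [0.514, 0.3816, 0.1566]
tool_rot: [-64.2, 89.9, 72.5]
force: [0.3, -0.4, 0.4]
grip_width: 0.0566
```

```bash
python3 - <<'E'
from h import *
print(monitor.get_obs()['qpos'],delta([.5135,.381,.031],-43.3))
m,p,d=cam('wrist'); save('w2.png',p); P=np.nan_to_num(cloud(m,d),nan=-9); hsv=cv2.cvtColor(p,cv2.COLOR_RGB2HSV)
o=(hsv[...,0]>25)&(hsv[...,0]<45)&(hsv[...,1]>80)&(P[...,2]<.06)&(P[...,2]>-.01)&(P[...,0]>.35)&(P[...,0]<.62)&(P[...,1]<.6)&(hsv[...,2]<150)
nn,lab,st,cen=cv2.connectedComponentsWithStats(o.astype(np.uint8))
for i in range(1,nn):
    if st[i,4]>150:
        Q=P[lab==i]; hi=Q[Q[:,2]>.024]; print(cen[i].round(),len(Q),[np.round(x,1) for x in cv2.minAreaRect((Q[:,:2]*1000).astype(np.float32))],[np.round(x,1) for x in cv2.minAreaRect((hi[:,:2]*1000).astype(np.float32))] if len(hi)>5 else '')
E
```

```text
[  3.8932  30.2552 -58.3733  87.6025  26.1257  76.7694  79.7302] (array([ 0.1256,  0.0009, -0.0001]), np.float64(0.0))
[419. 177.] 2843 [array([427.1, 457.4]), array([90.7, 46.7]), np.float64(24.3)] [array([427. , 457.9]), array([76. , 19.9]), np.float64(24.1)]
[319. 182.] 2660 [array([514. , 381.9]), array([89.8, 45.7]), np.float64(47.9)] [array([514.6, 382. ]), array([74.5, 19.5]), np.float64(47.2)]
```

View pics/w2.png

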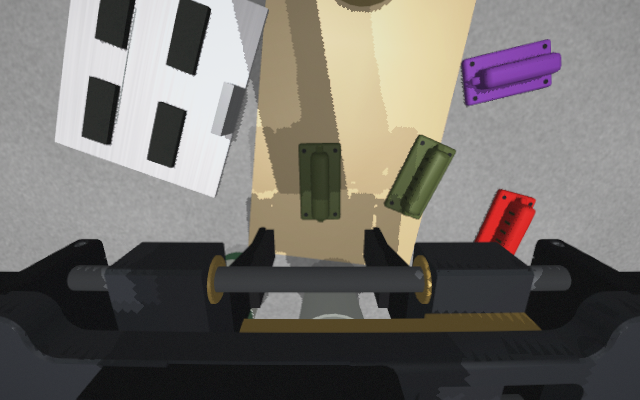

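The wrist view shows olive A at (319,182), between the fingers. Olive B, at (419,177), has been knocked to about (0.427, 0.458). I'll grasp A first.

Request:
step_arm(
  deltas=[
    [0.3, 0.05, 0.0005, 0, 0],
    [0.3, 0.09, 0.0005, 0, 0],
    [0.3, 0.115, 0.0005, 0, 0],
    [0.3, 0.1255, 0.0005, 0, 0],
    [-1, 0.1255, 0.0005, 0, 0],
    [-1, 0.1255, 0.0005, 0, 0],
    [-1, 0.1255, 0.0005, 0, 0],
    [-1, 0.1255, 0.0005, 0, 0],
    [-1, 0.1255, 0.0005, 0, 0],
    [-1, 0.1255, 0.0005, 0, 0],
    [-1, 0.1255, 0.0005, 0, 0],
    [-1, 0.1255, 0.0005, 0, 0],
  ],
  newtons=25,
)

```text
time_s: 13.15
tool_pos: [0.5135, 0.3806, 0.0301]
tool_rot: [75.9, 90.0, -147.4]
force: [-0.8, -0.5, 0.4]
grip_width: 0.0004
```

```bash
python3 - <<'E'
from h import *
print(monitor.get_obs()['tool_pos'],monitor.get_obs()['grip_width'],delta([.632,.1585,.12],-63.5))
E
```

```text
[0.5135 0.3806 0.0301] 0.00037432582125142733 (array([-0.0899,  0.0805, -0.2386]), np.float64(20.2))
```

```bash
python3 - <<'E'
from h import *
m,p,d=cam('wrist'); save('w3.png',p)
E
python3 look.py
```

```text
scene olive [342. 134.] all [array([415.5, 440.9]), array([66.1, 39.6]), np.float64(4.5)] hi [array([413.5, 445.8]), array([41.4, 18.1]), np.float64(23.3)] mid [0.4145 0.4454 0.0311] ztop 0.03508859556663237
scene olive [356. 155.] all [array([521.4, 367.9]), array([97.2, 32.9]), np.float64(22.8)] hi [array([503.8, 365.2]), array([41.7, 14.1]), np.float64(36.4)] mid [0.5026 0.3637 0.0304] ztop 0.03463318775588394
scene pad [335. 190.] [0.5078 0.1774 0.0139] [array([507.5, 177.9]), array([65.1, 27. ]), np.float64(28.6)]
scene pad [362. 190.] [0.6002 0.2234 0.014 ] [array([600.2, 224.4]), array([61.6, 28.9]), np.float64(25.0)]
scene pad [335. 206.] [0.5414 0.1104 0.014 ] [array([540.4, 109.5]), array([64. , 25.5]), np.float64(30.3)]
scene pad [363. 206.] [0.6333 0.156  0.0139] [array([632.9, 157.1]), array([63.3, 26.6]), np.float64(30.7)]
top olive [200. 221.] all [array([422.2, 454.3]), array([79. , 42.2]), np.float64(26.8)] hi [array([417.7, 451.9]), array([68.6, 20.8]), np.float64(29.2)] mid [0.4135 0.4504 0.0312] ztop 0.035769121504709546
top pad [291. 153.] [0.631  0.1592 0.0131] [array([631.3, 158.6]), array([54.4, 16.1]), np.float64(26.5)]
top pad [271. 163.] [0.599  0.2249 0.0125] [array([598.5, 225.3]), array([56.2, 16.1]), np.float64(27.0)]
top pad [305. 182.] [0.5386 0.1132 0.0125] [array([538.1, 113.4]), array([53.7, 16. ]), np.float64(27.0)]
top pad [285. 192.] [0.5058 0.179  0.0135] [array([506. , 179.1]), array([53.6, 14.7]), np.float64(26.9)]
13.3 [0.5135 0.3806 0.0302] [  1.1008  36.8534 -53.7421  94.4114  32.1145  65.4751  75.7182] 0.0008648688746591966
```

View pics/w3.png

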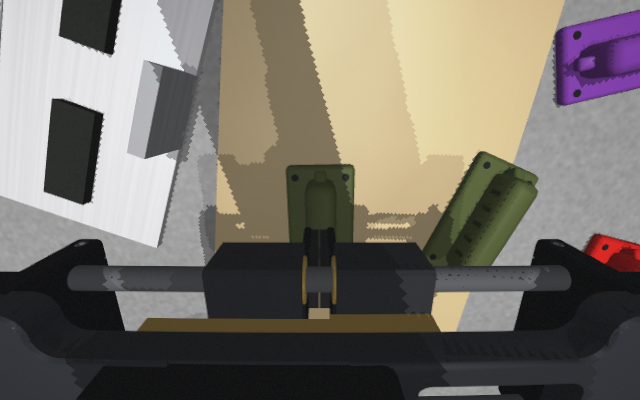

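```bash
python3 - <<'E'
from h import *
m,p,d=cam('wrist'); P=np.nan_to_num(cloud(m,d),nan=-9); hsv=cv2.cvtColor(p,cv2.COLOR_RGB2HSV)
o=(hsv[...,0]>22)&(hsv[...,0]<50)&(hsv[...,1]>70)&(hsv[...,2]<150)&(P[...,2]>.003)&(P[...,2]<.06)
o[:, :270]=0; o[:,370:]=0
e=np.array([np.cos(np.radians(47.3)),np.sin(np.radians(47.3))]); f=np.array([-e[1],e[0]]); t,_=tool()
Q=P[o]; a=(Q[:,:2]-t[:2])@e; b=(Q[:,:2]-t[:2])@f
print('along',np.percentile(a,[0,1,99,100]),'across',np.percentile(b,[1,99]),'z',np.percentile(Q[:,2],[1,50,99]))
hi=Q[:,2]>.024; print('hi along',np.percentile(a[hi],[1,99]),np.percentile(b[hi],[1,99]))
E
```

```text
along [-0.044  -0.0435  0.012   0.0138] across [-0.0226  0.0239] z [0.0053 0.009  0.0345]
hi along [-0.0356 -0.0073] [-0.0091  0.0102]
```

```bash
python3 - <<'E'
from h import *
m,p,d=cam('wrist'); P=cloud(m,d)
for r in (225,232,240,250,265,280,295,310,315):
    print(r,[(c,P[r,c].round(4)) for c in (300,306,312,319,325,331)])
E
```

```text
225 [(300, array([0.5237, 0.3709, 0.0086])), (306, array([0.5141, 0.3685, 0.0285])), (312, array([0.5096, 0.3696, 0.0338])), (319, array([0.5063, 0.3726, 0.0341])), (325, array([0.5035, 0.375 , 0.0344])), (331, array([0.5012, 0.3782, 0.0327]))]
232 [(300, array([0.5275, 0.3748, 0.0088])), (306, array([0.5125, 0.3678, 0.043 ])), (312, array([0.5109, 0.3712, 0.04  ])), (319, array([0.5076, 0.3739, 0.0405])), (325, array([0.505 , 0.3765, 0.0403])), (331, array([0.5013, 0.3777, 0.044 ]))]
240 [(300, array([0.5322, 0.3795, 0.0084])), (306, array([0.512 , 0.368 , 0.0544])), (312, array([0.5107, 0.3714, 0.0511])), (319, array([0.5074, 0.3737, 0.0522])), (325, array([0.5053, 0.3765, 0.0511])), (331, array([0.5019, 0.3777, 0.0541]))]
250 [(300, array([0.4929, 0.3493, 0.1167])), (306, array([0.5114, 0.3681, 0.0668])), (312, array([0.5101, 0.3712, 0.0642])), (319, array([0.509 , 0.3754, 0.0598])), (325, array([0.505 , 0.3758, 0.0646])), (331, array([0.5022, 0.3773, 0.0661]))]
265 [(300, array([0.4923, 0.3496, 0.1263])), (306, array([0.495 , 0.3543, 0.1174])), (312, array([0.5097, 0.3712, 0.0798
[... 410 characters left out ...]
])), (306, array([0.5019, 0.3616, 0.1195])), (312, array([0.5181, 0.3802, 0.0859])), (319, array([0.5154, 0.3822, 0.0866])), (325, array([0.5134, 0.3842, 0.0863])), (331, array([0.4955, 0.3667, 0.1204]))]
310 [(300, array([0.5004, 0.3582, 0.1311])), (306, array([0.515 , 0.3741, 0.1045])), (312, array([0.5728, 0.4347, 0.0013])), (319, array([0.5692, 0.4394, 0.0001])), (325, array([ 0.5658,  0.4432, -0.0005])), (331, array([0.5086, 0.382 , 0.1028]))]
315 [(300, array([0.5024, 0.3602, 0.1298])), (306, array([0.5161, 0.3754, 0.1054])), (312, array([ 0.5775,  0.4396, -0.0007])), (319, array([0.5721, 0.4425, 0.0011])), (325, array([0.5686, 0.4462, 0.0008])), (331, array([0.495 , 0.3655, 0.1313]))]
```

Request:
step_arm(
  deltas=[
    [-1, -0.01, 0, 0, 0],
    [-1, -0.02, 0, 0, 0],
    [-1, -0.03, 0, 0, 0],
    [-1, -0.03, 0, 0, 0],
  ],
)

```text
time_s: 13.9
tool_pos: [0.5142, 0.3813, 0.0617]
tool_rot: [-106.5, 89.9, 30.2]
force: [0.0, 0.8, 0.2]
grip_width: 0.0007
```

```bash
python3 - <<'E'
from h import *
print(monitor.get_obs()['force'],monitor.get_obs()['grip_width'])
m,p,d=cam('wrist'); a=p[100:380,180:460]; P=np.nan_to_num(cloud(m,d),nan=-9)
print('z at moulding',P[175:230:10,319,2],P[175:230:10,300,2])
save('w4.png',cv2.resize(a,None,fx=2,fy=2))
E
```

```text
[0.0003 0.7603 0.1919] 0.0007292683904619599
z at moulding [0.0313 0.0343 0.0333 0.0341 0.0333 0.0339] [0.0094 0.0082 0.0096 0.0084 0.0093 0.0088]
```

View pics/w4.png

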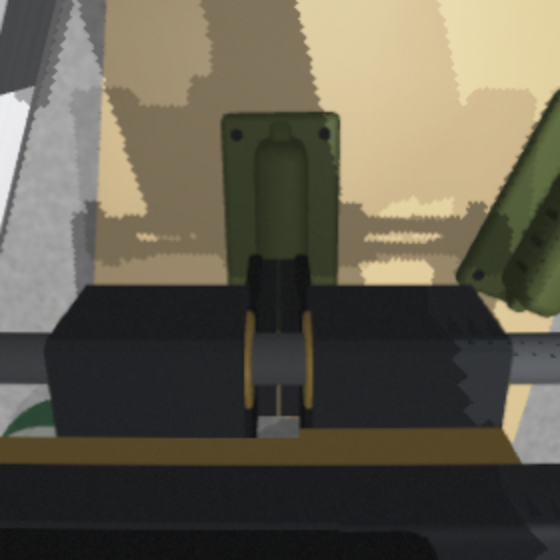

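```bash
python3 - <<'E'
from h import *
m,p,d=cam('wrist'); P=cloud(m,d); t,Rm=tool(); print(t, 'cam',m['xyz'])
for r in range(222,246,2): print(r,[ (P[r,c]-[t[0],t[1],0]).round(4) for c in (308,312,319,325,330)])
E
```

```text
[0.5136 0.3806 0.0603] cam [0.459  0.3221 0.2294]
222 [array([ 0.0078, -0.0043,  0.0289]), array([ 0.0044, -0.0033,  0.0328]), array([ 0.0004, -0.    ,  0.0337]), array([-0.0028,  0.0031,  0.0334]), array([-0.0054,  0.006 ,  0.0327])]
224 [array([ 0.0089, -0.0032,  0.0292]), array([ 0.0054, -0.0023,  0.0332]), array([0.0019, 0.0016, 0.0323]), array([-0.0021,  0.0039,  0.0348]), array([-0.004 ,  0.0075,  0.0315])]
226 [array([ 0.0104, -0.0017,  0.0281]), array([ 0.0065, -0.0012,  0.0334]), array([0.0027, 0.0025, 0.0331]), array([-0.0006,  0.0055,  0.0335]), array([-0.0029,  0.0086,  0.0318])]
228 [array([-0.0016, -0.012 ,  0.0681]), array([0.008 , 0.0004, 0.0321]), array([0.0042, 0.004 , 0.0321]), array([0.0005, 0.0068, 0.0332]), array([-0.0116, -0.0028,  0.0684])]
230 [array([-0.0019, -0.0121,  0.0717]), array([-0.0025, -0.0094,  0.0681]), array([-0.0056, -0.0064,  0.068 ]), array([-0.0088, -0.0043,  0.0695]), array([-0.0118, -0.0032,  0.0722])]
232 [array([-0.002 , -0.0121,  0.0746]), array([-0.0025, -0.0093,  0.0709]), array([-0.0056, -0.0063,  0.0709]), array([-0.0082, -0.0037,  0
[... 454 characters left out ...]
, array([-0.0028, -0.0093,  0.0797]), array([-0.0057, -0.0064,  0.0795]), array([-0.0083, -0.0041,  0.0798]), array([-0.0111, -0.003 ,  0.0821])]
240 [array([-0.0022, -0.0117,  0.0853]), array([-0.0029, -0.0093,  0.0827]), array([-0.0052, -0.006 ,  0.0809]), array([-0.0083, -0.0042,  0.0826]), array([-0.011 , -0.0031,  0.0848])]
242 [array([-0.0024, -0.0118,  0.0881]), array([-0.0026, -0.0089,  0.0842]), array([-0.0057, -0.0065,  0.0849]), array([-0.008 , -0.0039,  0.0843]), array([-0.011 , -0.0032,  0.0874])]
244 [array([-0.0024, -0.0116,  0.0903]), array([-0.0031, -0.0093,  0.0879]), array([-0.0057, -0.0064,  0.0872]), array([-0.0082, -0.0043,  0.0877]), array([-0.0111, -0.0035,  0.0905])]
```

Request:
step_arm(
  deltas=[
    [-0.2, 0, 0, 0, 0],
    [-0.2, 0, 0, 0, 0],
    [-0.2, 0, 0, 0, 0],
    [-0.2, 0, 0, 0, 0],
    [-0.2, 0, 0, 0, 0],
    [-0.2, 0, 0, 0, 0],
  ],
)

```text
time_s: 14.75
tool_pos: [0.5135, 0.3807, 0.0602]
tool_rot: [122.7, 90.0, -100.6]
force: [0.2, 0.5, 0.3]
grip_width: 0.0342
```

```bash
python3 - <<'E'
from h import *
o=monitor.get_obs(); print(o['grip_width'],o['tool_pos'])
m,p,d=cam('wrist'); P=np.nan_to_num(cloud(m,d),nan=-9); t,Rm=tool(); J=Rm[:,2]; L=Rm[:,1]
D=P-t; j=D@J; l=D@L; z=P[...,2]
k=(abs(l)<.012)&(abs(j)<.06)&(z>.038)&(z<.13)
print(k.sum())
for lo in np.arange(-.06,.06,.005):
    q=k&(j>=lo)&(j<lo+.005)
    if q.sum()>3: print('jaw %.3f n %d zmin %.4f l %.4f..%.4f'%(lo,q.sum(),z[q].min(),l[q].min(),l[q].max()))
save('w5.png',cv2.resize(p[140:340,200:440],None,fx=3,fy=3))
E
```

```text
0.034151702032301605 [0.5135 0.3807 0.0602]
2568
jaw -0.035 n 5 zmin 0.1053 l 0.0101..0.0110
jaw -0.030 n 226 zmin 0.0672 l 0.0096..0.0113
jaw -0.025 n 626 zmin 0.0666 l -0.0117..0.0113
jaw -0.020 n 419 zmin 0.0662 l -0.0104..0.0098
jaw 0.015 n 541 zmin 0.0667 l -0.0103..0.0099
jaw 0.020 n 606 zmin 0.0669 l -0.0116..0.0113
jaw 0.025 n 145 zmin 0.0689 l 0.0097..0.0113
```

View pics/w5.png

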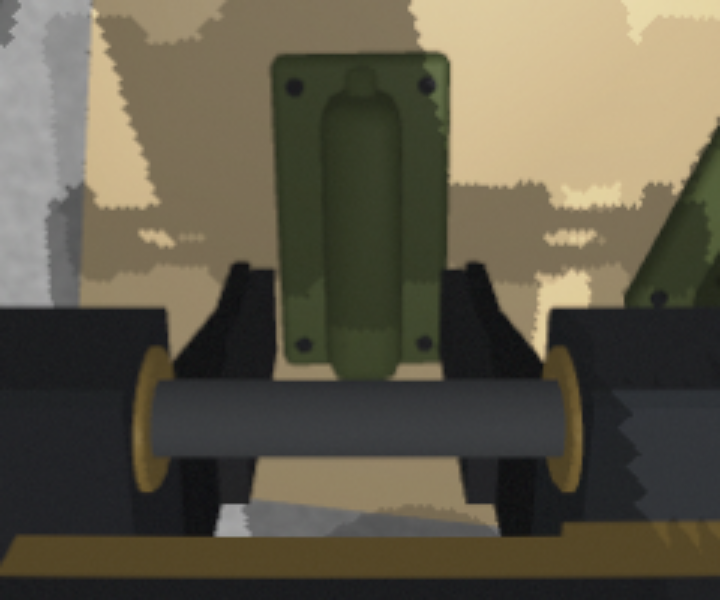

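The fingertips show about 6.5 mm above the reported TCP height. They should be 19 mm below it, so the first grasp closed just over the moulding's top. I'll correct by going about 26 mm lower, watching the force.

Request:
step_arm(
  deltas=[
    [0.2, 0, 0, 0, 0],
    [0.2, 0.02, 0, 0, 0],
    [0.2, 0.03, 0, 0, 0],
    [0.2, 0.035, 0, 0, 0],
    [0.2, 0.042, 0, 0, 0],
    [0.2, 0.047, 0, 0, 0],
    [0.2, 0.05, 0, 0, 0],
    [0.2, 0.053, 0, 0, 0],
    [0.2, 0.053, 0, 0, 0],
  ],
)

```text
time_s: 15.92
tool_pos: [0.5135, 0.3806, 0.0071]
tool_rot: [97.4, 90.0, -125.9]
force: [0.4, -0.6, 0.1]
grip_width: 0.0518
```

Request:
step_arm(
  deltas=[
    [-1, 0, 0, 0, 0],
    [-1, 0, 0, 0, 0],
    [-1, 0, 0, 0, 0],
    [-1, 0, 0, 0, 0],
    [-1, 0, 0, 0, 0],
    [-1, 0, 0, 0, 0],
    [-1, 0, 0, 0, 0],
  ],
)

```text
time_s: 16.8
tool_pos: [0.5135, 0.3808, 0.0073]
tool_rot: [-37.0, 90.0, 99.8]
force: [-0.5, 1.1, 1.3]
grip_width: 0.0198
```

```bash
python3 - <<'E'
from h import *
print(monitor.get_obs()['qpos'],delta([.632,.1585,.0],-63.5))
E
```

```text
[  0.3791  38.2941 -52.6779  95.2283  33.3989  63.5304  74.8936] (array([ 0.0073,  0.0806, -0.2387]), np.float64(20.2))
```

Request:
step_arm(
  deltas=[
    [-1, -0.04, 0, 0, 0],
    [-1, -0.08, 0.01, -0.03, 3],
    [-1, -0.08, 0.024, -0.07, 6],
    [-1, -0.08, 0.037, -0.11, 10],
    [-1, -0.08, 0.05, -0.15, 13],
    [-1, -0.08, 0.064, -0.19, 17],
    [-1, -0.08, 0.0806, -0.2387, 20.2],
    [-1, -0.08, 0.0806, -0.2387, 20.2],
    [-1, -0.05, 0.0806, -0.2387, 20.2],
    [-1, -0.03, 0.0806, -0.2387, 20.2],
    [-1, -0.03, 0.0806, -0.2387, 20.2],
  ],
)

```text
time_s: 18.18
tool_pos: [0.6302, 0.1583, 0.0351]
tool_rot: [75.1, 89.8, -168.3]
force: [-0.2, 0.3, -0.6]
grip_width: 0.0197
```

```bash
cat > wl.py <<'E'
from h import *
def wl(zc=.2):
    m,p,d=cam('wrist'); P=np.nan_to_num(cloud(m,d),nan=-9); hsv=cv2.cvtColor(p,cv2.COLOR_RGB2HSV)
    f=lambda a:[np.round(x,1) for x in cv2.minAreaRect((a[:,:2]*1000).astype(np.float32))]
    o=(hsv[...,0]>25)&(hsv[...,0]<45)&(hsv[...,1]>80)&(P[...,2]<zc)&(P[...,2]>.002)&(hsv[...,2]<150)
    for nm,o in(('olive',o),('pad',(p.max(2)<75)&(P[...,2]>.011)&(P[...,2]<.0175))):
        o=cv2.morphologyEx(o.astype(np.uint8),cv2.MORPH_OPEN,np.ones((3,3)))
        nn,lab,st,cen=cv2.connectedComponentsWithStats(o)
        for i in range(1,nn):
            if st[i,4]>200:
                Q=P[lab==i]; hi=Q[Q[:,2]>np.percentile(Q[:,2],98)-.01]; print(nm,cen[i].round(),len(Q),f(Q),'hi',f(hi),'z',np.percentile(Q[:,2],[2,98]))
    return m,p,P
if __name__=='__main__':
    o=monitor.get_obs(); print(o['time_s'],o['tool_pos'],o['grip_width'],o['force'],o['qpos'],jaw(tool()[1])); wl()
E
python3 wl.py; python3 -c "
from h import *
print(delta([.632,.1585,.0225],-63.5))"
```

```text
18.175 [0.6302 0.1583 0.0351] 0.019689237145950524 [-0.239   0.3321 -0.6354] [ 19.4795  35.4311 -48.3486  92.4705  28.4027  65.3809  80.7585] 116.5791534272084
olive [319. 211.] 5117 [array([613.9, 149.9]), array([50.9, 46.6]), np.float64(26.5)] hi [array([617.4, 151.4]), array([43.3, 19.9]), np.float64(26.3)] z [0.0346 0.0622]
olive [319. 301.] 562 [array([655.2, 170.9]), array([36.8, 26.7]), np.float64(26.1)] hi [array([651.5, 168.6]), array([28.3, 19.2]), np.float64(25.8)] z [0.0355 0.0621]
pad [321.  72.] 4920 [array([539.1, 113.9]), array([65.4, 27.5]), np.float64(26.0)] hi [array([539.1, 113.9]), array([65.4, 27.5]), np.float64(26.0)] z [0.0122 0.015 ]
pad [438.  73.] 4944 [array([506.8, 180.1]), array([65.9, 28.7]), np.float64(26.5)] hi [array([506.8, 180.1]), array([65.9, 28.7]), np.float64(26.5)] z [0.012 0.015]
pad [421. 213.] 2219 [array([590.2, 221.1]), array([44. , 28.5]), np.float64(26.7)] hi [array([590.2, 221.1]), array([44. , 28.5]), np.float64(26.7)] z [0.0121 0.0149]
(array([ 0.0141, -0.0006, -0.0006]), np.float64(0.1))
```

Request:
step_arm(
  deltas=[
    [-1, 0.008, -0.0012, 0, 0],
    [-1, 0.0125, -0.0012, 0, 0],
    [-1, 0.0125, -0.0012, 0, 0],
    [-0.3, 0.0125, -0.0012, 0, 0],
    [-0.1, 0.0125, -0.0012, 0, 0],
    [-0.1, 0.0125, -0.0012, 0, 0],
    [0, 0.0125, -0.0012, 0, 0],
    [0, -0.05, -0.0012, 0, 0],
    [0, -0.1, -0.0012, 0, 0],
    [0, -0.13, -0.0012, 0, 0],
    [0, -0.13, -0.0012, 0, 0],
  ],
)

```text
time_s: 19.6
tool_pos: [0.6347, 0.1598, 0.1703]
tool_rot: [-105.9, 89.7, 10.6]
force: [0.8, 0.1, -0.7]
grip_width: 0.0435
```

```bash
python3 wl.py; python3 look.py 2>&1 | grep -v pad; python3 -c "
from h import *
print(delta([.427,.458,.1],-65.9))"
```

```text
19.6 [0.6347 0.1598 0.1703] 0.043522490104816125 [ 0.7645  0.0567 -0.6729] [ 21.6695  28.7395 -52.2538  84.823   23.0226  77.3524  84.4386] 116.51899051576302
olive [619. 137.] 2548 [array([428.1, 455.2]), array([91.4, 46. ]), np.float64(26.2)] hi [array([433.8, 451. ]), array([71. , 16.3]), np.float64(36.4)] z [0.0036 0.0335]
olive [318. 183.] 2390 [array([633.9, 159.5]), array([89.2, 45.7]), np.float64(27.0)] hi [array([635.5, 159.6]), array([76.6, 20.3]), np.float64(27.1)] z [0.0211 0.0485]
pad [321.  83.] 1582 [array([538.8, 114.2]), array([64.8, 26.3]), np.float64(26.0)] hi [array([538.8, 114.2]), array([64.8, 26.3]), np.float64(26.0)] z [0.0121 0.0152]
pad [389.  84.] 1645 [array([506.8, 179.8]), array([65.2, 28. ]), np.float64(26.3)] hi [array([506.8, 179.8]), array([65.2, 28. ]), np.float64(26.3)] z [0.012  0.0151]
pad [622. 133.] 350 [array([429.8, 452. ]), array([84. ,  9.7]), np.float64(24.4)] hi [array([429.8, 452. ]), array([84. ,  9.7]), np.float64(24.4)] z [0.0112 0.0173]
pad [382. 177.] 1268 [array([599.8, 225.5]), array([64.9, 28. ]), np.float64(26.3)] hi [array([599
[... 160 characters left out ...]
 hi [array([428.4, 452.8]), array([74.6, 19.2]), np.float64(28.8)] mid [0.4301 0.4533 0.0315] ztop 0.03582337548485459
scene olive [364. 205.] all [array([635.3, 156. ]), array([87. , 41.6]), np.float64(26.6)] hi [array([636.6, 156. ]), array([75.9, 20.5]), np.float64(24.6)] mid [0.6359 0.1546 0.0452] ztop 0.04858091313134303
top olive [199. 216.] all [array([426.3, 455.8]), array([86.6, 41.6]), np.float64(24.0)] hi [array([425.9, 455.8]), array([70.4, 20.9]), np.float64(24.2)] mid [0.4265 0.4548 0.032 ] ztop 0.036120990123598554
19.75 [0.6325 0.1584 0.1658] [ 21.6581  28.9416 -52.1215  85.0964  23.0425  77.3344  84.4313] 0.04334319260693102
(array([0.066 , 0.05  , 0.3598]), np.float64(2.4))
```

Request:
step_arm(
  deltas=[
    [0.2, 0, 0.008, 0.06, 0],
    [0.2, 0, 0.017, 0.12, 0],
    [0.2, 0, 0.025, 0.18, 0.5],
    [0.2, 0, 0.033, 0.24, 1],
    [0.2, 0, 0.042, 0.3, 1],
    [0.2, 0.03, 0.05, 0.357, 1.5],
    [0.2, 0.066, 0.05, 0.357, 1.5],
    [0.2, 0.066, 0.05, 0.357, 1.5],
    [0.2, 0.066, 0.05, 0.357, 1.5],
  ],
)

```text
time_s: 20.88
tool_pos: [0.43, 0.4553, 0.1014]
tool_rot: [132.0, 90.0, -113.1]
force: [-0.3, -0.1, 0.7]
grip_width: 0.0522
```

```bash
python3 wl.py; python3 -c "
from h import *
print(delta([.427,.4555,.0073],-65))"
```

```text
20.875 [0.43   0.4553 0.1014] 0.052180916173421035 [-0.2799 -0.079   0.6629] [ -7.3854  30.2016 -54.7234  93.0705  25.8543  70.37    47.5805] 114.92305152380565
olive [324. 192.] 4043 [array([426. , 458.1]), array([89.9, 46.5]), np.float64(24.5)] hi [array([425.9, 457.9]), array([73.6, 20.1]), np.float64(23.6)] z [0.007  0.0344]
pad [ 19. 150.] 1993 [array([506.6, 181. ]), array([65.3, 30.3]), np.float64(27.0)] hi [array([506.6, 181. ]), array([65.3, 30.3]), np.float64(27.0)] z [0.0118 0.0151]
pad [ 46. 237.] 876 [array([588. , 220.8]), array([40.9, 30.3]), np.float64(25.9)] hi [array([588. , 220.8]), array([40.9, 30.3]), np.float64(25.9)] z [0.0118 0.0149]
(array([0.0948, 0.0032, 0.0013]), np.float64(-0.1))
```

Request:
step_arm(
  deltas=[
    [0.2, 0.03, 0.0025, 0.004, 0.7],
    [0.2, 0.06, 0.0025, 0.004, 0.7],
    [0.2, 0.08, 0.0025, 0.004, 0.7],
    [0.2, 0.0945, 0.0025, 0.004, 0.7],
    [0.2, 0.0945, 0.0025, 0.004, 0.7],
    [-1, 0.0945, 0.0025, 0.004, 0.7],
    [-1, 0.0945, 0.0025, 0.004, 0.7],
    [-1, 0.0945, 0.0025, 0.004, 0.7],
    [-1, 0.0945, 0.0025, 0.004, 0.7],
    [-1, 0.0945, 0.0025, 0.004, 0.7],
    [-1, 0.0945, 0.0025, 0.004, 0.7],
    [-1, 0.0945, 0.0025, 0.004, 0.7],
  ],
)

```text
time_s: 22.42
tool_pos: [0.4252, 0.4586, 0.007]
tool_rot: [-110.2, 90.0, 4.1]
force: [-0.3, -1.6, 3.2]
grip_width: 0.02
```

```bash
python3 -c "
from h import *
print(monitor.get_obs()['tool_pos'],monitor.get_obs()['grip_width'],delta([.539,.1135,.0],-63.6))"
```

```text
[0.4252 0.4586 0.007 ] 0.02002582328673732 (array([ 0.007 ,  0.0384, -0.3614]), np.float64(-2.1))
```

Request:
step_arm(
  deltas=[
    [-1, -0.04, 0, 0, 0],
    [-1, -0.08, 0.003, -0.03, 0],
    [-1, -0.08, 0.008, -0.08, 0],
    [-1, -0.08, 0.014, -0.13, -1],
    [-1, -0.08, 0.019, -0.18, -1],
    [-1, -0.08, 0.024, -0.23, -1],
    [-1, -0.08, 0.03, -0.28, -2],
    [-1, -0.08, 0.035, -0.33, -2],
    [-1, -0.08, 0.0384, -0.3614, -2.1],
    [-1, -0.05, 0.0384, -0.3614, -2.1],
    [-1, -0.03, 0.0384, -0.3614, -2.1],
    [-1, -0.03, 0.0384, -0.3614, -2.1],
  ],
)

```text
time_s: 23.92
tool_pos: [0.537, 0.1138, 0.035]
tool_rot: [62.3, 89.8, 178.8]
force: [-0.4, 1.1, 0.2]
grip_width: 0.0197
```

```bash
python3 wl.py; python3 -c "
from h import *
print(delta([.539,.1135,.0225],-63.6))"
```

```text
23.925 [0.537  0.1138 0.035 ] 0.019716544133607843 [-0.3691  1.1226  0.173 ] [ 30.0836  24.5604 -52.8185 107.1847  22.4798  59.6097  84.5165] 116.50133744803982
olive [319. 211.] 5274 [array([520. , 105.3]), array([51.2, 46.5]), np.float64(26.9)] hi [array([525.5, 102.7]), array([43.3, 28.6]), np.float64(25.8)] z [0.0348 0.0624]
olive [318. 306.] 1060 [array([581.1, 129.9]), array([66.5, 42.8]), np.float64(37.2)] hi [array([558.4, 124.2]), array([27.9, 19.1]), np.float64(25.6)] z [0.0207 0.0622]
pad [420. 213.] 2241 [array([497.1, 175.2]), array([44.9, 28.6]), np.float64(27.1)] hi [array([497.1, 175.2]), array([44.9, 28.6]), np.float64(27.1)] z [0.0121 0.0149]
(array([ 0.0137, -0.0005, -0.0012]), np.float64(0.1))
```

Request:
step_arm(
  deltas=[
    [-1, 0.008, -0.001, 0, 0],
    [-1, 0.0125, -0.001, 0, 0],
    [-1, 0.0125, -0.001, 0, 0],
    [-0.3, 0.0125, -0.001, 0, 0],
    [-0.1, 0.0125, -0.001, 0, 0],
    [-0.1, 0.0125, -0.001, 0, 0],
    [0, 0.0125, -0.001, 0, 0],
    [0, -0.05, -0.001, 0, 0],
    [0, -0.1, -0.001, 0, 0],
    [0, -0.13, -0.001, 0, 0],
    [0, -0.13, -0.001, 0, 0],
  ],
)

```text
time_s: 25.35
tool_pos: [0.5414, 0.1144, 0.1693]
tool_rot: [-118.4, 89.7, -2.0]
force: [0.2, 0.3, -0.0]
grip_width: 0.0433
```

```bash
python3 wl.py; python3 look.py 3;  python3 - <<'E'
from h import *
for n in('top','scene'):
    P=np.load('/tmp/%s3.npz'%n)['P'].reshape(-1,3)
    k=(P[:,2]>.03)&(P[:,2]<.055)&(abs(P[:,0]-.525)<.04)&(abs(P[:,1]-.257)<.03); print(n,'lip',k.sum(),P[k].mean(0),P[k].max(0),[np.round(x,1) for x in cv2.minAreaRect((P[k,:2]*1000).astype(np.float32))])
print(delta([.525,.2565,.12],-63.6))
E
```

```text
25.35 [0.5414 0.1144 0.1693] 0.043308239334717634 [ 0.2222  0.2677 -0.0259] [ 35.6598  15.6469 -57.9075  99.3455  13.9884  72.4195  90.9018] 116.4076789965546
olive [320. 182.] 2443 [array([539.8, 114. ]), array([87.6, 45.6]), np.float64(26.3)] hi [array([540.5, 113.2]), array([73.7, 20.1]), np.float64(27.0)] z [0.0212 0.0486]
olive [318. 247.] 1334 [array([617.1, 151.1]), array([52.6, 45.6]), np.float64(27.2)] hi [array([614.7, 149. ]), array([30.6, 19. ]), np.float64(26.8)] z [0.0203 0.0483]
pad [382. 177.] 1296 [array([506.5, 179.9]), array([64.9, 28.6]), np.float64(26.1)] hi [array([506.5, 179.9]), array([64.9, 28.6]), np.float64(26.1)] z [0.0121 0.0151]
pad [382. 242.] 250 [array([582. , 220.5]), array([29.1, 21.5]), np.float64(27.1)] hi [array([582. , 220.5]), array([29.1, 21.5]), np.float64(27.1)] z [0.0122 0.015 ]
scene olive [336. 205.] all [array([542.5, 109.7]), array([88.1, 44.1]), np.float64(27.5)] hi [array([542.5, 110.9]), array([75.6, 16.9]), np.float64(26.0)] mid [0.542  0.1103 0.0457] ztop 0.049850261071035934
scene olive [364. 205.] all [array([636.5, 155. ]), arra
[... 505 characters left out ...]
9 0.1416 0.0247] [array([637.9, 148.3]), array([85.7, 23.4]), np.float64(28.0)]
top pad [270. 162.] [0.602  0.2287 0.0125] [array([601.6, 229.3]), array([51.8, 15.7]), np.float64(28.9)]
top pad [287. 195.] [0.494  0.1724 0.0125] [array([494.5, 172.1]), array([31.1, 23.7]), np.float64(32.0)]
25.5 [0.539  0.1134 0.1655] [ 35.6148  15.8417 -57.7963  99.6188  14.0153  72.3978  90.8913] 0.04372307614841433
top lip 56 [0.5235 0.2579 0.0438] [0.5459 0.2714 0.0509] [array([524.2, 258.4]), array([50.4, 10.1]), np.float64(25.2)]
scene lip 22 [0.539  0.2629 0.0416] [0.5472 0.2754 0.0505] [array([540.4, 264.1]), array([20.1, 11.1]), np.float64(51.4)]
(array([ 0.0455, -0.0512,  0.1344]), np.float64(0.0))
```

Request:
step_arm(
  deltas=[
    [0, 0.0, -0.026, 0.067, 0],
    [0, 0.02, -0.0512, 0.134, 0],
    [0, 0.045, -0.0512, 0.135, 0],
    [0, 0.045, -0.0512, 0.136, 0],
    [0, 0.045, -0.0512, 0.136, 0],
  ],
)

```text
time_s: 26.12
tool_pos: [0.5252, 0.2573, 0.1212]
tool_rot: [104.7, 89.9, -138.9]
force: [0.0, -0.6, 0.6]
grip_width: 0.0437
```

```bash
python3 - <<'E'
from wl import *
m,p,P=wl(); print(monitor.get_obs()['tool_pos'],monitor.get_obs()['qpos'])
k=(P[...,2]>.03)&(P[...,2]<.052)&(abs(P[...,0]-.525)<.045)&(abs(P[...,1]-.258)<.04); k=cv2.morphologyEx(k.astype(np.uint8),cv2.MORPH_OPEN,np.ones((3,3)))>0
Q=P[k]; f=[np.round(x,1) for x in cv2.minAreaRect((Q[:,:2]*1000).astype(np.float32))]; Q2=Q[Q[:,2]>.043]; print('lip',len(Q),f,[np.round(x,1) for x in cv2.minAreaRect((Q2[:,:2]*1000).astype(np.float32))],Q2[:,2].max())
print(delta([.5257,.2583,.0095],-63.7))
E
```

```text
olive [178. 142.] 4145 [array([539.9, 114.8]), array([89.3, 47.3]), np.float64(25.9)] hi [array([541.1, 115.5]), array([75.5, 19.9]), np.float64(26.3)] z [0.0201 0.0484]
olive [188. 221.] 1564 [array([612. , 149.5]), array([42.1, 46.9]), np.float64(26.0)] hi [array([611. , 149.1]), array([23.8, 19. ]), np.float64(24.7)] z [0.0199 0.048 ]
pad [257. 140.] 1908 [array([506.6, 180.5]), array([64.5, 27.3]), np.float64(26.4)] hi [array([506.6, 180.5]), array([64.5, 27.3]), np.float64(26.4)] z [0.0122 0.015 ]
pad [260. 227.] 762 [array([591.9, 222.2]), array([48.6, 26.6]), np.float64(24.7)] hi [array([591.9, 222.2]), array([48.6, 26.6]), np.float64(24.7)] z [0.0124 0.0151]
[0.5259 0.257  0.1219] [ 17.8235  24.0256 -57.2233  97.8196  21.4097  69.9862  71.6614]
lip 606 [array([526.5, 258.8]), array([50.8,  9.4]), np.float64(26.5)] [array([526.5, 258.8]), array([50.8,  9.4]), np.float64(26.6)] 0.047857898744464805
(array([ 0.1124, -0.0004,  0.0013]), np.float64(0.0))
```

Request:
step_arm(
  deltas=[
    [0, 0.05, -0.0008, 0.0015, 0],
    [0, 0.09, -0.0008, 0.0015, 0],
    [0, 0.105, -0.0008, 0.0015, 0],
    [0, 0.112, -0.0008, 0.0015, 0],
    [0, 0.112, -0.0008, 0.0015, 0],
    [-1, 0.112, -0.0008, 0.0015, 0],
    [-1, 0.112, -0.0008, 0.0015, 0],
    [-1, 0.112, -0.0008, 0.0015, 0],
    [-1, 0.112, -0.0008, 0.0015, 0],
    [-1, 0.112, -0.0008, 0.0015, 0],
    [-1, 0.112, -0.0008, 0.0015, 0],
    [-1, 0.112, -0.0008, 0.0015, 0],
  ],
  newtons=55,
)

```text
time_s: 27.68
tool_pos: [0.5255, 0.2596, 0.0099]
tool_rot: [174.7, 89.9, -68.9]
force: [0.5, -3.5, 3.4]
grip_width: 0.0097
```

```bash
cat > tp.py <<'E'
# rows moving tray (mid world, yaw) linearly to cell target (mx,my), yaw; lip assumed rigid at TCP
from h import *
import sys
m0=np.array([float(sys.argv[1]),float(sys.argv[2])]); y0=float(sys.argv[3]); m1=c2w(float(sys.argv[4]),float(sys.argv[5])); y1=float(sys.argv[6]); n=int(sys.argv[7])
t,Rm=tool(); print('tcp',t,'cell',w2c(t),'jaw',jaw(Rm),'w',monitor.get_obs()['grip_width'],'F',monitor.get_obs()['force'],monitor.get_obs()['qpos']); print('m0 cell',w2c(m0),'m1',m1)
def lip(m,y): return m-.09*np.array([np.cos(np.radians(y)),np.sin(np.radians(y))])
rows=[]
for i in range(1,n+1):
    s=i/n; d=Rm.T@np.append(lip(m0+s*(m1-m0),y0+s*(y1-y0))-lip(m0,y0),0)
    rows.append([0,*[float(x) for x in d.round(4)],float(round(-s*(y1-y0),1))])
print(rows[:12]); print(rows[12:])
E
python3 tp.py .5661 .1781 -63.7 -.125 .015 -106.3 24
```

```text
tcp [0.5255 0.2596 0.0099] cell [-0.4542 -0.168 ] jaw 116.39045760964825 w 0.009720058853927543 F [ 0.4713 -3.5112  3.4024] [ 13.1759  31.4757 -52.2264 103.0584  28.6027  59.7427  66.457 ]
m0 cell [-0.3873 -0.1061] m1 [ 0.6087 -0.1077]
[[0, 0.0, 0.0009, -0.0115, 1.8], [0, 0.0, 0.0018, -0.0231, 3.5], [0, 0.0, 0.0028, -0.0348, 5.3], [0, 0.0, 0.0037, -0.0465, 7.1], [0, 0.0001, 0.0046, -0.0584, 8.9], [0, 0.0001, 0.0056, -0.0703, 10.6], [0, 0.0001, 0.0065, -0.0823, 12.4], [0, 0.0001, 0.0075, -0.0944, 14.2], [0, 0.0001, 0.0085, -0.1066, 16.0], [0, 0.0001, 0.0096, -0.1189, 17.8], [0, 0.0001, 0.0106, -0.1312, 19.5], [0, 0.0001, 0.0117, -0.1437, 21.3]]
[[0, 0.0001, 0.0129, -0.1562, 23.1], [0, 0.0002, 0.014, -0.1688, 24.8], [0, 0.0002, 0.0152, -0.1815, 26.6], [0, 0.0002, 0.0164, -0.1942, 28.4], [0, 0.0002, 0.0177, -0.207, 30.2], [0, 0.0002, 0.019, -0.2199, 31.9], [0, 0.0002, 0.0204, -0.2329, 33.7], [0, 0.0002, 0.0218, -0.2459, 35.5], [0, 0.0002, 0.0232, -0.2591, 37.3], [0, 0.0002, 0.0248, -0.2722, 39.0], [0, 0.0003, 0.0263, -0.2855, 40.8], [0, 0.0003, 0.0279, -0.2988, 42.6]]
```

```bash
python3 tp.py .5661 .1781 -63.7 -.28 .01 -85 12
```

```text
tcp [0.5255 0.2596 0.0099] cell [-0.4542 -0.168 ] jaw 116.39045760964825 w 0.009720058853927543 F [ 0.4713 -3.5112  3.4024] [ 13.1759  31.4757 -52.2264 103.0584  28.6027  59.7427  66.457 ]
m0 cell [-0.3873 -0.1061] m1 [0.6474 0.0425]
[[0, 0.0, -0.0038, -0.0132, 1.8], [0, 0.0, -0.0077, -0.0265, 3.5], [0, 0.0, -0.0115, -0.0398, 5.3], [0, 0.0, -0.0153, -0.0533, 7.1], [0, 0.0001, -0.0191, -0.0668, 8.9], [0, 0.0001, -0.0229, -0.0804, 10.6], [0, 0.0001, -0.0267, -0.0941, 12.4], [0, 0.0001, -0.0305, -0.1079, 14.2], [0, 0.0001, -0.0342, -0.1217, 16.0], [0, 0.0001, -0.0379, -0.1357, 17.8], [0, 0.0001, -0.0416, -0.1497, 19.5], [0, 0.0001, -0.0453, -0.1638, 21.3]]
[]
```

Request:
step_arm(
  deltas=[
    [-1, 0, -0.0038, -0.0132, 1.8],
    [-1, 0, -0.0077, -0.0265, 3.5],
    [-1, 0, -0.0115, -0.04, 5.3],
    [-1, 0, -0.0153, -0.0533, 7.1],
    [-1, 0, -0.0191, -0.067, 8.9],
    [-1, 0, -0.0229, -0.08, 10.6],
    [-1, 0, -0.0267, -0.094, 12.4],
    [-1, 0, -0.0305, -0.108, 14.2],
    [-1, 0, -0.0342, -0.122, 16.0],
    [-1, 0, -0.038, -0.136, 17.8],
    [-1, 0, -0.0416, -0.15, 19.5],
    [-1, 0, -0.0453, -0.164, 21.3],
  ],
)

```text
time_s: 29.18
tool_pos: [0.6389, 0.1334, 0.0099]
tool_rot: [29.5, 89.9, 124.5]
force: [-3.4, 5.0, 4.0]
grip_width: 0.0093
```

```bash
cat > tray.py <<'E'
from wl import *
m,p,P=wl()
t,Rm=tool(); c=w2c(t); o=monitor.get_obs(); print('tcp cell',c,'jaw',jaw(Rm),'F',o['force'],'w',o['grip_width'],o['time_s'],o['qpos'])
# bright plate in wrist view: z 3..9 mm near tcp
hsv=cv2.cvtColor(p,cv2.COLOR_RGB2HSV)
k=(P[...,2]>.002)&(P[...,2]<.0095)&(hsv[...,2]>140)&(hsv[...,1]<40)&(np.hypot(P[...,0]-t[0],P[...,1]-t[1])<.24)
k=cv2.morphologyEx(k.astype(np.uint8),cv2.MORPH_OPEN,np.ones((5,5))); nn,lab,st,_=cv2.connectedComponentsWithStats(k); i=1+st[1:,4].argmax()
Q=P[lab==i]; print('plate',[np.round(x,1) for x in cv2.minAreaRect((Q[:,:2]*1000).astype(np.float32))])
E
python3 tray.py; python3 look.py 4
```

```text
olive [ 74. 159.] 13210 [array([600.3,  -5.7]), array([90.8, 48.9]), np.float64(5.3)] hi [array([599.5,  -5.5]), array([74.4, 20.8]), np.float64(4.2)] z [0.0191 0.0484]
olive [125. 259.] 455 [array([659.7,   9.8]), array([ 7.9, 24.5]), np.float64(0.5)] hi [array([659.7,   9.8]), array([ 7.9, 24.5]), np.float64(0.5)] z [0.0166 0.0236]
olive [139. 310.] 1174 [array([695.8,  17.4]), array([36.6, 16.8]), np.float64(4.4)] hi [array([695.8,  17.4]), array([36.6, 16.8]), np.float64(4.4)] z [0.0188 0.0284]
pad [215. 156.] 5245 [array([592.6,  67.7]), array([65.8, 28.9]), np.float64(4.2)] hi [array([592.6,  67.7]), array([65.8, 28.9]), np.float64(4.2)] z [0.0122 0.0149]
tcp cell [-0.3628 -0.0213] jaw 94.77747450515844 F [-0.3162  1.7153  4.276 ] w 0.009247324336735656 29.225 [ 19.0564  35.9265 -44.0543  93.1134  27.4998  62.2629  62.153 ]
plate [array([608.5,  11.5]), array([129.5, 134. ]), np.float64(4.2)]
scene olive [336. 239.] all [array([602.3, -14.1]), array([90.3, 42.8]), np.float64(8.5)] hi [array([601. , -11.2]), array([74.1, 20.7]), np.float64(2.6)] mid [ 0.6018 -0.0118  0.0463] zto
[... 278 characters left out ...]
 [array([594.,  63.]), array([64.3, 27.3]), np.float64(4.3)]
scene pad [370. 232.] [0.6959 0.0698 0.0136] [array([696. ,  70.9]), array([63.4, 28. ]), np.float64(2.7)]
top olive [341. 131.] all [array([703.7,  -2.3]), array([86.6, 38.8]), np.float64(6.2)] hi [array([703.5,  -1.4]), array([75.7, 19.7]), np.float64(5.0)] mid [ 0.7029 -0.0013  0.0455] ztop 0.049872475819963735
top olive [344. 157.] all [array([606.5,  -8.7]), array([67.4, 38.5]), np.float64(6.3)] hi [array([609. ,  -8.8]), array([54.7, 18.7]), np.float64(7.3)] mid [ 0.6137 -0.0092  0.0459] ztop 0.05048144243149877
29.325 [0.6406 0.1308 0.0099] [ 19.0355  35.8808 -44.0794  93.1849  27.6137  62.2149  62.1863] 0.009597527238807602
```

```bash
python3 tp.py .648 .0411 -85.3 -.13 .013 -106.3 12
```

```text
tcp [0.6406 0.1308 0.0099] cell [-0.3628 -0.0213] jaw 94.93412463265139 w 0.009597527238807602 F [ 2.2481 -0.9194  1.9487] [ 19.0355  35.8808 -44.0794  93.1849  27.6137  62.2149  62.1863]
m0 cell [-0.2788  0.0109] m1 [ 0.6082 -0.1023]
[[0, 0.0, 0.0016, -0.0117, 1.8], [0, 0.0, 0.0032, -0.0234, 3.5], [0, 0.0001, 0.0048, -0.0353, 5.2], [0, 0.0001, 0.0064, -0.0472, 7.0], [0, 0.0001, 0.008, -0.0592, 8.8], [0, 0.0001, 0.0096, -0.0713, 10.5], [0, 0.0002, 0.0112, -0.0835, 12.2], [0, 0.0002, 0.0129, -0.0957, 14.0], [0, 0.0002, 0.0146, -0.1081, 15.8], [0, 0.0002, 0.0163, -0.1205, 17.5], [0, 0.0002, 0.018, -0.133, 19.2], [0, 0.0003, 0.0197, -0.1456, 21.0]]
[]
```

Request:
step_arm(
  deltas=[
    [-1, 0, 0.0016, -0.0117, 1.8],
    [-1, 0, 0.0032, -0.0234, 3.5],
    [-1, 0, 0.0048, -0.0353, 5.2],
    [-1, 0, 0.0064, -0.0472, 7.0],
    [-1, 0, 0.008, -0.0592, 8.8],
    [-1, 0, 0.0096, -0.0713, 10.5],
    [-1, 0, 0.0112, -0.0835, 12.2],
    [-1, 0, 0.0129, -0.0957, 14.0],
    [-1, 0, 0.0146, -0.108, 15.8],
    [-1, 0, 0.0163, -0.1205, 17.5],
    [-1, 0, 0.018, -0.133, 19.2],
    [-1, 0, 0.02, -0.1455, 21.0],
  ],
)

```text
time_s: 30.82
tool_pos: [0.6317, -0.0137, 0.0099]
tool_rot: [8.4, 90.0, 82.4]
force: [1.7, 5.5, 2.3]
grip_width: 0.0098
```

```bash
python3 tray.py; python3 look.py 5; python3 - <<'E'
from h import *
t,Rm=tool(); print(w2c(t),jaw(Rm), 'to lip cell (-.08,.013):',delta([*c2w(-.08,.013),.0099],-106.3))
E
```

```text
olive [ 74. 161.] 12789 [array([ 546.5, -129.9]), array([48.5, 90.5]), np.float64(74.2)] hi [array([ 545.7, -129.4]), array([20.1, 73.7]), np.float64(74.2)] z [0.0193 0.0484]
olive [125. 260.] 414 [array([ 607.5, -136.5]), array([23.9,  6.8]), np.float64(69.0)] hi [array([ 607.5, -136.5]), array([23.9,  6.8]), np.float64(69.0)] z [0.0165 0.0236]
olive [139. 311.] 1162 [array([ 645.3, -142.5]), array([16.4, 32.4]), np.float64(74.7)] hi [array([ 645.3, -142.5]), array([16.4, 32.4]), np.float64(74.7)] z [0.0186 0.0293]
pad [214. 156.] 5234 [array([565.1, -58.7]), array([28.8, 65.1]), np.float64(74.0)] hi [array([565.1, -58.7]), array([28.8, 65.1]), np.float64(74.0)] z [0.0122 0.0149]
tcp cell [-0.2191  0.0113] jaw 73.8001915569962 F [0.6432 2.9097 4.3838] w 0.00911054131371669 30.875 [ 29.7276  31.8765 -39.4002  96.5654  22.8868  59.8761  56.6593]
plate [array([567.6, -89.8]), array([190.9, 128.6]), np.float64(74.2)]
scene olive [305. 262.] all [array([ 546.3, -134.6]), array([45.3, 89.2]), np.float64(74.2)] hi [array([ 546.3, -134.9]), array([21.1, 73. ]), np.float64(72.4)] mid [ 0.546
[... 230 characters left out ...]
0458] ztop 0.04978586815966264
scene pad [318. 248.] [ 0.5625 -0.0667  0.0134] [array([564.3, -66.4]), array([23.3, 65.2]), np.float64(65.4)]
scene pad [342. 267.] [ 0.6644 -0.0919  0.0135] [array([663.9, -90.6]), array([28.5, 66.2]), np.float64(74.1)]
top olive [390. 148.] all [array([ 642.7, -161.3]), array([40.3, 86.1]), np.float64(75.3)] hi [array([ 642.8, -162.9]), array([19.8, 74. ]), np.float64(73.9)] mid [ 0.6423 -0.1623  0.0457] ztop 0.04958703099740389
30.975 [ 0.6316 -0.0164  0.0099] [ 29.6839  31.8859 -39.4168  96.5599  23.0042  59.917   56.6867] 0.009322879648212561
[-0.2191  0.0114] 73.94253140347142 to lip cell (-.08,.013): (array([ 0.0004, -0.0011, -0.1391]), np.float64(0.2))
```

View pics/scene5.png

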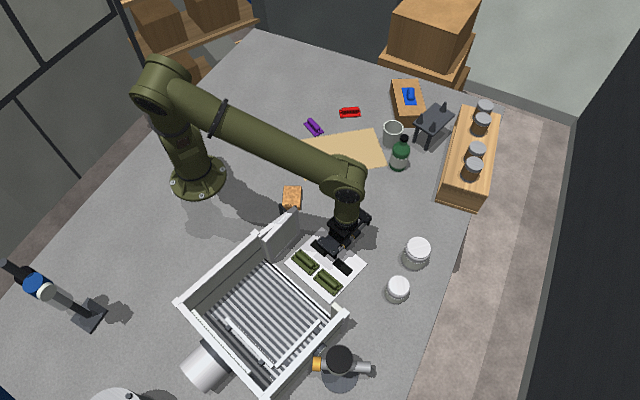

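Request:
step_arm(
  deltas=[
    [-1, 0, 0, -0.012, 0.2],
    [-1, 0, 0, -0.025, 0.3],
    [-1, 0, 0, -0.038, 0.3],
    [-1, 0, 0, -0.051, 0.3],
    [-1, 0, 0, -0.064, 0.3],
    [-1, 0, 0, -0.077, 0.3],
    [-1, 0, 0, -0.09, 0.3],
    [-1, 0, 0, -0.103, 0.3],
    [-1, 0, 0, -0.116, 0.3],
    [-1, 0, 0, -0.129, 0.3],
    [-1, 0, 0, -0.142, 0.3],
    [-1, 0, 0, -0.15, 0.3],
  ],
)

```text
time_s: 32.48
tool_pos: [0.5906, -0.1564, 0.0099]
tool_rot: [16.9, 89.9, 90.7]
force: [1.7, 6.4, 4.3]
grip_width: 0.0098
```

```bash
python3 tray.py; python3 - <<'E'
from h import *
t,Rm=tool(); print(w2c(t),jaw(Rm), 'to lip cell (.027,.013):',delta([*c2w(.027,.013),.0099],-106.3))
E
```

```text
olive [ 73. 159.] 12942 [array([ 504.7, -271.4]), array([47.7, 90.2]), np.float64(74.5)] hi [array([ 504.1, -271.5]), array([21.2, 74.4]), np.float64(74.9)] z [0.0193 0.0484]
olive [125. 259.] 429 [array([ 565.9, -279.6]), array([25. ,  7.8]), np.float64(67.3)] hi [array([ 565.9, -279.6]), array([25. ,  7.8]), np.float64(67.3)] z [0.0167 0.0234]
olive [140. 311.] 1039 [array([ 603.6, -285.4]), array([17.2, 31.8]), np.float64(75.6)] hi [array([ 603.6, -285.4]), array([17.2, 31.8]), np.float64(75.6)] z [0.0189 0.0239]
pad [214. 156.] 5245 [array([ 523.8, -201. ]), array([28.7, 65.7]), np.float64(73.4)] hi [array([ 523.8, -201. ]), array([28.7, 65.7]), np.float64(73.4)] z [0.0122 0.0149]
tcp cell [-0.0719  0.0113] jaw 73.79795124844344 F [1.2309 4.8592 4.5311] w 0.009877917697433144 32.525 [ 43.3614  29.2569 -38.4665  99.7132  20.8429  58.3938  71.1382]
plate [array([ 526.3, -231.6]), array([190.6, 128.8]), np.float64(73.9)]
[-0.0719  0.0113] 73.79795124844344 to lip cell (.027,.013): (array([-0.0001, -0.0015, -0.0989]), np.float64(0.1))
```

Request:
step_arm(
  deltas=[
    [-1, 0, 0, -0.012, 0],
    [-1, 0, 0, -0.024, 0],
    [-1, 0, 0, -0.036, 0],
    [-1, 0, 0, -0.048, 0],
    [-1, 0, 0, -0.06, 0],
    [-1, 0, 0, -0.07, 0],
    [-1, 0, 0, -0.08, 0],
    [-1, 0, 0, -0.088, 0],
    [-1, 0, 0, -0.094, 0],
    [-1, 0, 0, -0.098, 0],
    [-1, 0, 0, -0.1, 0],
    [-1, 0, 0, -0.1, 0],
  ],
)

```text
time_s: 34.02
tool_pos: [0.5628, -0.2517, 0.0099]
tool_rot: [25.2, 89.9, 99.1]
force: [1.4, 5.4, 5.5]
grip_width: 0.0093
```

```bash
cat > tc.py <<'E'
from h import *
for n in ['wrist','top','scene']:
    m,p,d=cam(n); P=np.nan_to_num(cloud(m,d),nan=-9); hsv=cv2.cvtColor(p,cv2.COLOR_RGB2HSV); save(n+'_tc.png',p)
    C=np.dstack([(P[...,:2]-O)@EX,(P[...,:2]-O)@EY])
    f=lambda k:[np.round(x,1) for x in cv2.minAreaRect((C[k]*1000).astype(np.float32))]
    reg=(abs(C[...,0]-.125)<.14)&(abs(C[...,1]-.02)<.13)
    for nm,k in (('olive',(hsv[...,0]>25)&(hsv[...,0]<45)&(hsv[...,1]>80)&(hsv[...,2]<150)&(P[...,2]>.01)&(P[...,2]<.06)&reg),('pad',(p.max(2)<80)&(P[...,2]>.0105)&(P[...,2]<.0175)&reg)):
        nn,lab,st,cen=cv2.connectedComponentsWithStats(cv2.morphologyEx(k.astype(np.uint8),cv2.MORPH_OPEN,np.ones((3,3))))
        for i in range(1,nn):
            if st[i,4]>80: print(n,nm,cen[i].round(),st[i,4],f(lab==i),'z',np.percentile(P[lab==i][:,2],97).round(4))
o=monitor.get_obs(); t,Rm=tool(); print('tcp',t,w2c(t),jaw(Rm),o['force'],'Fcell',np.array(o['force'])[:2]@EX,np.array(o['force'])[:2]@EY,o['grip_width'],o['time_s'])
E
python3 tc.py
```

```text
wrist olive [ 74. 160.] 13078 [array([161.1, -38.7]), array([47.9, 90.1]), np.float64(0.6)] z 0.0483
wrist olive [124. 259.] 403 [array([150.8,  22.2]), array([ 6.3, 24. ]), np.float64(87.1)] z 0.0233
wrist olive [140. 311.] 1100 [array([146.3,  59.9]), array([16.6, 32.3]), np.float64(1.5)] z 0.0255
wrist pad [214. 156.] 5250 [array([ 87.8, -40. ]), array([65.2, 28.9]), np.float64(89.6)] z 0.0148
scene olive [250. 314.] 344 [array([162.9, -36.2]), array([43.8, 87.3]), np.float64(1.0)] z 0.0496
scene olive [273. 335.] 276 [array([163.6,  66.4]), array([44.6, 88.5]), np.float64(0.5)] z 0.0501
tcp [ 0.5629 -0.2517  0.0099] [0.0261 0.0114] 73.8995464106987 [1.4547 4.7715 6.0257] Fcell -4.988048175877302 0.05704332370565912 0.009533087551660548 34.175
```

Request:
step_arm(
  deltas=[
    [-1, 0, 0, -0.003, 0],
    [-1, 0, 0, -0.006, 0],
    [-1, 0, 0, -0.008, 0],
    [-1, 0, 0, -0.01, 0],
    [-1, 0, 0, -0.0115, 0],
    [-1, 0, 0, -0.0115, 0],
  ],
)

```text
time_s: 34.92
tool_pos: [0.5612, -0.259, 0.0099]
tool_rot: [-0.0, 89.6, 74.0]
force: [3.0, 10.6, 3.7]
grip_width: 0.0095
```

```bash
python3 tc.py; python3 -c "
from h import *
t,Rm=tool(); print('EY in tool',Rm.T@np.append(EY,0))"
```

```text
wrist olive [ 73. 158.] 13127 [array([168.8, -38.5]), array([48.4, 90.8]), np.float64(0.7)] z 0.0483
wrist olive [ 91. 202.] 94 [array([159.9, -19.8]), array([2.5, 9.3]), np.float64(1.3)] z 0.035
wrist olive [124. 260.] 415 [array([158.4,  22.6]), array([ 7.5, 23.7]), np.float64(86.3)] z 0.0234
wrist olive [139. 310.] 1112 [array([154.3,  60.4]), array([31.8, 17.4]), np.float64(89.0)] z 0.0252
wrist pad [214. 156.] 5313 [array([ 95.2, -39.7]), array([65.6, 29. ]), np.float64(89.3)] z 0.0148
scene olive [249. 316.] 336 [array([169.5, -35. ]), array([43. , 84.8]), np.float64(0.5)] z 0.0502
scene olive [271. 337.] 272 [array([170.9,  67.3]), array([45.1, 88.3]), np.float64(4.3)] z 0.0496
tcp [ 0.5612 -0.259   0.0099] [0.0336 0.0119] 74.0136758513627 [ 5.4079 10.9528  4.3993] Fcell -12.030352256541697 2.1164342607738744 0.009542234799360807 35.075
EY in tool [-0.     -1.     -0.0055]
```

Request:
step_arm(
  deltas=[
    [-1, 0, -0.002, 0, 0],
    [-1, 0, -0.004, 0, 0],
    [-1, 0, -0.006, 0, 0],
    [-1, 0, -0.008, 0, 0],
    [-1, 0, -0.0095, 0, 0],
    [-1, 0, -0.011, 0, 0],
    [-1, 0, -0.012, 0, 0],
    [-1, 0, -0.012, 0, 0],
  ],
)

```text
time_s: 36.08
tool_pos: [0.5632, -0.2589, 0.0097]
tool_rot: [75.4, 88.7, 149.4]
force: [-20.5, 20.1, 28.5]
grip_width: 0.0098
```

```bash
python3 tc.py
```

```text
wrist olive [ 75. 157.] 13116 [array([166.7, -37.6]), array([47.5, 90.9]), np.float64(0.8)] z 0.0483
wrist olive [ 79. 129.] 161 [array([158.5, -56.8]), array([3. , 8.7]), np.float64(2.4)] z 0.0357
wrist olive [124. 258.] 482 [array([157.8,  24. ]), array([ 8.5, 24.5]), np.float64(84.6)] z 0.0235
wrist olive [137. 311.] 1113 [array([153.5,  61.9]), array([31.9, 17. ]), np.float64(87.7)] z 0.0246
wrist pad [216. 155.] 5287 [array([ 93.8, -38.4]), array([65.8, 28.6]), np.float64(89.2)] z 0.0148
scene olive [249. 315.] 336 [array([168.5, -36.5]), array([45.2, 88.7]), np.float64(1.3)] z 0.0491
scene olive [271. 337.] 284 [array([170. ,  66.8]), array([44.1, 84.4]), np.float64(0.1)] z 0.0504
scene pad [291. 323.] 85 [array([94.9, 70.6]), array([54.2, 24.1]), np.float64(89.5)] z 0.017
tcp [ 0.5633 -0.2588  0.0097] [0.0328 0.0138] 73.95592880087968 [-21.0938  19.675   27.9352] Fcell -12.963862340452929 -25.768037863524768 0.009438036280683413 36.225
```

```bash
python3 - <<'E'
import cv2
a=cv2.imread('pics/scene_tc.png')[225:385,180:360]; b=cv2.imread('pics/top_tc.png')[90:250,390:570]
import numpy as np
cv2.imwrite('pics/c6.png',cv2.resize(np.hstack([a,b]),None,fx=2.2,fy=2.2,interpolation=cv2.INTER_CUBIC))
E
```

```text
(no output)
```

View pics/c6.png

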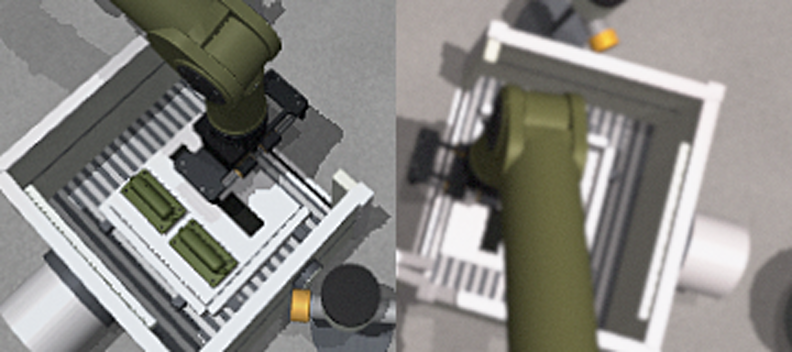

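Request:
step_arm(
  deltas=[
    [-1, 0, 0.006, 0, 0],
    [-1, 0, 0.006, 0.002, 0],
    [-1, 0, 0.006, 0.005, 0],
    [-1, 0, 0.006, 0.008, 0],
    [-1, 0, 0.006, 0.01, 0],
    [-1, 0, 0.006, 0.01, 0],
  ],
)

```text
time_s: 36.98
tool_pos: [0.5631, -0.259, 0.0097]
tool_rot: [117.1, 89.4, -169.3]
force: [-8.3, 0.3, 13.4]
grip_width: 0.0097
```

```bash
python3 tc.py|grep -v top; python3 -c "
from h import *
print(monitor.get_obs()['qpos'],monitor.get_obs()['wrist_torque'])"
```

```text
wrist olive [ 75. 158.] 12726 [array([166.7, -37.6]), array([48.1, 91.7]), np.float64(1.8)] z 0.0483
wrist olive [ 93. 201.] 120 [array([159.1, -18.5]), array([10.3,  3. ]), np.float64(85.4)] z 0.0355
wrist olive [125. 258.] 492 [array([158.4,  23.5]), array([ 8.9, 25.5]), np.float64(83.4)] z 0.0234
wrist olive [138. 311.] 1143 [array([153.7,  60.2]), array([36.1, 16.6]), np.float64(90.0)] z 0.0285
wrist pad [215. 155.] 5223 [array([ 94.1, -38.7]), array([65.5, 28.9]), np.float64(89.2)] z 0.0148
scene olive [249. 316.] 341 [array([169.6, -36.4]), array([43.2, 88.1]), np.float64(0.5)] z 0.0495
scene olive [272. 338.] 291 [array([170.1,  69.1]), array([87.6, 44.3]), np.float64(89.9)] z 0.0505
tcp [ 0.5631 -0.259   0.0097] [0.0331 0.0137] 73.65781738135277 [-9.3082  1.2092 12.3521] Fcell 1.4519204185275727 -9.273480069228153 0.00937832098754869 37.125
[ 51.148   30.0633 -36.7051  98.0166  20.6947  59.3196  80.9045] [ 0.4967  1.9376 -0.1769]
```

Request:
step_arm(
  deltas=[
    [-1, 0, -0.002, 0, 0],
    [-1, 0, -0.004, 0, 0],
    [-1, 0, -0.006, 0, 0],
    [-1, 0, -0.006, 0, 0],
  ],
)

```text
time_s: 37.62
tool_pos: [0.5686, -0.2595, 0.0097]
tool_rot: [107.1, 89.4, -179.2]
force: [-10.7, 2.4, 14.7]
grip_width: 0.0098
```

```bash
python3 tc.py|grep -v top; python3 -c "
from h import *
print(monitor.get_obs()['qpos'],monitor.get_obs()['wrist_torque'])
t,Rm=tool(); print(Rm)"
```

```text
wrist olive [ 76. 156.] 12947 [array([165.6, -33.3]), array([47.7, 90.3]), np.float64(0.1)] z 0.0482
wrist olive [ 83. 155.] 103 [array([157.2, -39.2]), array([2.6, 7.7]), np.float64(1.5)] z 0.0349
wrist olive [124. 258.] 522 [array([157.7,  28.5]), array([ 8.1, 25.9]), np.float64(87.1)] z 0.0235
wrist olive [139. 311.] 1121 [array([153.1,  66.9]), array([33.7, 17. ]), np.float64(89.5)] z 0.0261
wrist pad [216. 154.] 5251 [array([ 92.7, -33.6]), array([65.8, 28.9]), np.float64(89.0)] z 0.0148
scene olive [250. 316.] 347 [array([167.5, -31.6]), array([87.4, 43.4]), np.float64(90.0)] z 0.0498
scene olive [273. 338.] 243 [array([164.1,  68.4]), array([44.9, 85.3]), np.float64(19.0)] z 0.0505
scene pad [291. 323.] 97 [array([95. , 68.7]), array([61.4, 23.8]), np.float64(89.7)] z 0.0171
tcp [ 0.5686 -0.2595  0.0097] [0.032  0.0191] 73.64456119559243 [-9.4764  2.5456 15.2897] Fcell 0.2164720954097623 -9.809950166185262 0.01024260480072005 37.775
[ 50.7282  30.6702 -36.5865  97.1518  20.848   59.7131  80.7562] [ 0.8538  2.1576 -0.369 ]
[[-0.0107 -0.9595  0.2816]
 [-0.0001  0.2816  0.9595]
 [-0.9999  0.0103 -0.0031]]
```

Request:
step_arm(
  deltas=[
    [-1, 0, -0.0015, 0, 0],
    [-1, 0, -0.003, 0, 0],
    [-1, 0, -0.0045, 0, 0],
    [-1, 0, -0.0045, 0, 0],
  ],
)

```text
time_s: 38.28
tool_pos: [0.5698, -0.2598, 0.0097]
tool_rot: [102.3, 89.0, 175.9]
force: [-19.2, 5.3, 21.2]
grip_width: 0.0099
```

```bash
python3 tc.py|grep -v -e top -e scene
```

```text
wrist olive [ 76. 156.] 12662 [array([166.3, -32.1]), array([90.5, 48.7]), np.float64(89.3)] z 0.0483
wrist olive [124. 258.] 490 [array([157.3,  30. ]), array([ 8.7, 24.8]), np.float64(87.6)] z 0.0235
wrist olive [139. 311.] 1124 [array([152.8,  68.8]), array([32.5, 17.4]), np.float64(88.9)] z 0.0262
wrist pad [216. 154.] 5209 [array([ 92.6, -32.3]), array([65.6, 28.8]), np.float64(88.9)] z 0.0148
tcp [ 0.5698 -0.2598  0.0097] [0.0319 0.0203] 73.63443891727131 [-18.6231   5.7219  22.5045] Fcell -0.26506268827564217 -19.480479829271317 0.009698938893709274 38.425
```

Request:
step_arm(
  deltas=[
    [-1, 0, 0.003, -0.004, 0],
    [-1, 0, 0.003, -0.008, 0],
    [-1, 0, 0.003, -0.011, 0],
    [-1, 0, 0.003, -0.014, 0],
    [-1, 0, 0.003, -0.016, 0],
    [-1, 0, 0.003, -0.016, 0],
  ],
)

```text
time_s: 39.17
tool_pos: [0.5696, -0.2609, 0.0097]
tool_rot: [40.0, 89.0, 114.2]
force: [-5.9, 23.1, 16.7]
grip_width: 0.0096
```

```bash
python3 tc.py|grep -v -e top
```

```text
wrist olive [ 73. 156.] 13405 [array([167. , -30.8]), array([47.2, 91.4]), np.float64(1.1)] z 0.0483
wrist olive [ 81. 155.] 115 [array([158.9, -36.5]), array([7.9, 2.5]), np.float64(84.4)] z 0.0352
wrist olive [123. 259.] 424 [array([156.8,  30.8]), array([22.3,  7.6]), np.float64(0.2)] z 0.0235
wrist olive [137. 311.] 1152 [array([153.9,  68.5]), array([17.1, 33.9]), np.float64(1.1)] z 0.0257
wrist pad [215. 155.] 5350 [array([ 94.5, -31.8]), array([65.7, 29.3]), np.float64(89.8)] z 0.0148
scene olive [250. 317.] 335 [array([169.5, -30. ]), array([43.5, 89. ]), np.float64(0.6)] z 0.0501
scene olive [273. 339.] 265 [array([169.8,  75.9]), array([44.1, 86.7]), np.float64(0.1)] z 0.0501
scene pad [291. 322.] 95 [array([94.9, 73.3]), array([61.3, 24. ]), np.float64(89.4)] z 0.017
tcp [ 0.5696 -0.2609  0.0097] [0.033  0.0204] 74.17732818880299 [-6.0574 23.1649 16.4298] Fcell -20.53371613230481 -12.315602185184236 0.009906341885190859 39.325
```

Request:
step_arm(
  deltas=[
    [-1, 0, 0.004, 0, 0],
    [-1, 0, 0.005, 0, 0],
    [-1, 0, 0.005, -0.002, 0],
    [-1, 0, 0.005, -0.003, 0],
    [-1, 0, 0.005, -0.003, 0],
  ],
)

```text
time_s: 39.95
tool_pos: [0.5687, -0.2612, 0.0098]
tool_rot: [7.1, 89.1, 81.4]
force: [5.6, 23.0, 6.0]
grip_width: 0.0097
```

```bash
python3 tc.py|grep -v -e top; python3 - <<'E'
from h import *
m,p,d=cam('wrist'); P=np.nan_to_num(cloud(m,d),nan=-9); C=np.dstack([(P[...,:2]-O)@EX*1000,(P[...,:2]-O)@EY*1000,P[...,2]*1000])
# profile along x at several y rows: heights
for y in (-70,-60,-40,-20,0,20):
    k=(abs(C[...,1]-y)<2)&(C[...,0]>190)&(C[...,0]<250); q=C[k]; q=q[q[:,0].argsort()]
    print(y,[(int(a),int(b)) for a,_,b in q[::max(1,len(q)//25)]])
E
```

```text
wrist olive [ 71. 157.] 13454 [array([168.9, -30.8]), array([48.7, 90.9]), np.float64(0.6)] z 0.0483
wrist olive [ 80. 162.] 83 [array([160. , -34.1]), array([4.7, 2.5]), np.float64(84.8)] z 0.035
wrist olive [124. 259.] 423 [array([157.3,  29.9]), array([ 7.5, 22.9]), np.float64(84.4)] z 0.0234
wrist olive [137. 310.] 1090 [array([154.1,  67.6]), array([16.8, 33.2]), np.float64(0.2)] z 0.0242
wrist pad [214. 155.] 5383 [array([ 95.1, -32.3]), array([28.8, 65.4]), np.float64(0.0)] z 0.0148
scene olive [250. 317.] 335 [array([169.4, -29.2]), array([43.2, 88. ]), np.float64(0.5)] z 0.0493
scene olive [273. 340.] 280 [array([170.7,  76.8]), array([45.7, 86.7]), np.float64(1.6)] z 0.0503
tcp [ 0.5687 -0.2611  0.0097] [0.0335 0.0196] 74.29095564436604 [ 6.3556 22.843   5.7344] Fcell -23.70864019728678 -0.3111423943135776 0.009703616989730816 40.1
-70 [(190, 22), (190, 22), (191, 22), (208, 6), (209, 5), (210, 5), (211, 6), (212, 6), (213, 5), (213, 6), (214, 6), (215, 5), (215, 5), (216, 5), (216, 5), (217, 5), (217, 6), (217, 7), (218, 7), (218, 5), (218, 6), (218, 6), (218, 7), (218, 7)
[... 1023 characters left out ...]
 13), (218, 21), (218, 17), (218, 21), (218, 7), (218, 15), (218, 14), (219, 12), (219, 8), (219, 11), (219, 15), (219, 15), (219, 8)]
0 [(216, 15), (217, 25), (217, 19), (217, 14), (217, 24), (217, 14), (218, 19), (218, 14), (218, 24), (218, 23), (218, 16), (218, 10), (218, 14), (218, 14), (218, 18), (218, 19), (219, 23), (219, 24), (219, 12), (219, 22), (219, 25), (219, 15), (219, 25), (220, 25), (221, 24)]
20 [(216, 12), (217, 24), (217, 14), (217, 8), (217, 14), (217, 14), (218, 8), (218, 18), (218, 14), (218, 11), (218, 24), (218, 12), (218, 21), (219, 22), (219, 14), (219, 24), (219, 24), (220, 24), (221, 24), (222, 24), (223, 24), (224, 25), (225, 24), (227, 24), (228, 23), (230, 23)]
```

Request:
step_arm(
  deltas=[
    [-1, 0, 0, 0.004, 0],
    [-1, 0, 0, 0.007, 0],
    [-1, 0, 0, 0.007, 0],
    [-0.6, 0, 0, 0.007, 0],
    [-0.3, 0, 0, 0.007, 0],
    [-0.2, 0, 0, 0.007, 0],
    [-0.1, 0, 0, 0.007, 0],
    [-0.1, -0.04, 0, 0.007, 0],
    [-0.1, -0.09, 0, 0.007, 0],
    [-0.1, -0.13, 0, 0.007, 0],
    [-0.1, -0.13, 0, 0.007, 0],
  ],
)

```text
time_s: 41.52
tool_pos: [0.5688, -0.2708, 0.1434]
tool_rot: [-114.0, 89.6, -40.3]
force: [0.3, 0.0, -0.8]
grip_width: 0.0394
```

```bash
python3 tc.py|grep -v -e top; python3 - <<'E'
from h import *
m,p,d=cam('wrist'); save('w7.png',p); P=np.nan_to_num(cloud(m,d),nan=-9); C=np.dstack([(P[...,:2]-O)@EX*1000,(P[...,:2]-O)@EY*1000,P[...,2]*1000])
med=lambda a:(np.round(np.median(a),1),len(a)) if len(a) else None
for y in (-60,-30,0,30,60,90): 
    s=abs(C[...,1]-y)<4; X=C[...,0]; Z=C[...,2]
    print('y',y,'back face x',med(X[s&(Z>12)&(Z<20)&(X>205)&(X<232)]),'plate max x',np.round(np.percentile(X[s&(abs(Z-6)<2)&(X>190)&(X<232)],98),1) if (s&(abs(Z-6)<2)&(X>190)&(X<232)).any() else None)
for x in (45,70,100,130,160,190,210):
    s=abs(C[...,0]-x)<4; Y=C[...,1]; Z=C[...,2]
    k=s&(abs(Z-6)<2)&(Y>90)&(Y<140)
    print('x',x,'side face y',med(Y[s&(Z>12)&(Z<20)&(Y>115)&(Y<140)]),'stop top y min',np.round(np.percentile(Y[s&(abs(Z-25)<2.5)&(Y>110)&(Y<145)],2),1) if (s&(abs(Z-25)<2.5)&(Y>110)&(Y<145)).any() else None,'plate max y',np.round(np.percentile(Y[k],98),1) if k.any() else None)
    k=s&(abs(Z-6)<2)&(Y>-110)&(Y<-60); print('    plate min y',np.round(np.percentile(Y[k],2),1) if k.any() else None)
E
```

```text
wrist olive [194. 139.] 2800 [array([169.2, -31.1]), array([47.8, 88.5]), np.float64(0.2)] z 0.0483
wrist olive [205. 217.] 1897 [array([169.3,  56.6]), array([46.4, 58.6]), np.float64(0.7)] z 0.0481
wrist pad [269. 133.] 1670 [array([ 95.3, -32.5]), array([27.3, 64.4]), np.float64(0.2)] z 0.0151
wrist pad [272. 217.] 796 [array([95.2, 65.9]), array([55. , 27.1]), np.float64(90.0)] z 0.0151
scene olive [250. 317.] 335 [array([169.2, -29.4]), array([43.4, 86.3]), np.float64(0.8)] z 0.0497
scene olive [274. 340.] 273 [array([171.4,  74.6]), array([44.4, 90.3]), np.float64(2.0)] z 0.0504
tcp [ 0.5659 -0.2695  0.1384] [0.0424 0.0193] 73.75813736057239 [-2.0212 -0.0381 -0.0454] Fcell 0.6038900510751044 -1.9292758116189883 0.03900368601995599 41.675
y -60 back face x (np.float64(218.1), 36) plate max x 219.5
y -30 back face x (np.float64(218.6), 40) plate max x 219.1
y 0 back face x (np.float64(218.5), 36) plate max x 218.9
y 30 back face x (np.float64(218.3), 29) plate max x 218.7
y 60 back face x (np.float64(218.1), 29) plate max x 218.2
y 90 back face x None plate max x 217.7
x 45 side face y None stop top y min None plate max y 119.4
    plate min y -85.1
x 70 side face y None stop top y min None plate max y 119.2
    plate min y -85.1
x 100 side face y None stop top y min None plate max y None
    plate min y -85.2
x 130 side face y None stop top y min None plate max y None
    plate min y -85.3
x 160 side face y None stop top y min None plate max y None
    plate min y -84.6
x 190 side face y None stop top y min None plate max y None
    plate min y -84.8
x 210 side face y None stop top y min None plate max y None
    plate min y -85.0
```

View pics/w7.png

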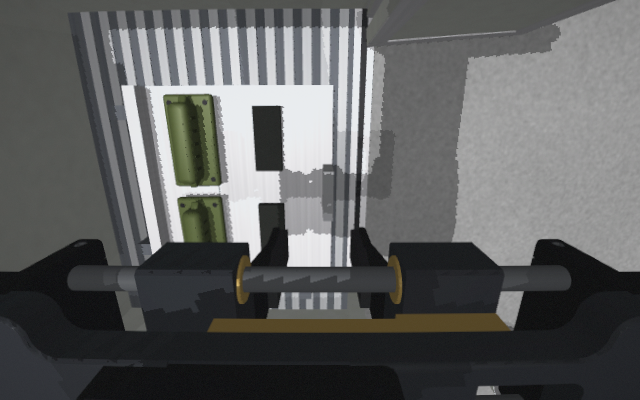

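```bash
python3 -c "
from h import *
print(monitor.get_obs()['qpos'],delta([.4131,-.0454,.25],69.1))"
```

```text
[ 54.305   23.0882 -39.6209  91.0623  15.2894  71.5675  85.8   ] (array([-0.1114,  0.2095,  0.1722]), np.float64(4.7))
```

Request:
step_arm(
  deltas=[
    [0, -0.06, 0, 0, 0],
    [0, -0.111, 0, 0, 0],
    [0, -0.111, 0.03, 0.025, 1],
    [0, -0.111, 0.075, 0.061, 2],
    [0, -0.111, 0.12, 0.098, 3],
    [0, -0.111, 0.165, 0.135, 4],
    [0, -0.111, 0.2095, 0.172, 4.7],
    [0, -0.111, 0.2095, 0.172, 4.7],
    [0, -0.111, 0.2095, 0.172, 4.7],
    [0, -0.111, 0.2095, 0.172, 4.7],
  ],
)

```text
time_s: 42.98
tool_pos: [0.4141, -0.0465, 0.2502]
tool_rot: [49.0, 89.9, 118.1]
force: [0.5, -0.7, 0.3]
grip_width: 0.0435
```

```bash
python3 - <<'E'
from h import *
o=monitor.get_obs(); print(o['tool_pos'],o['qpos'])
m,p,d=cam('wrist'); save('w8.png',p); P=np.nan_to_num(cloud(m,d),nan=-9)
C=np.dstack([(P[...,:2]-O)@EX*1000,(P[...,:2]-O)@EY*1000,P[...,2]*1000])
k=(C[...,2]>154)&(C[...,2]<175)&(C[...,0]>-190)&(C[...,0]<10)&(C[...,1]<-100)&(C[...,1]>-230)
u=np.histogram2d(C[k][:,0],C[k][:,1],[np.arange(-190,11,10),np.arange(-230,-99,10)])[0]; print(u.astype(int))
print(delta([.4131,-.0454,.118],69.1))
m,p,d=cam('top'); save('top9.png',p); P=np.nan_to_num(cloud(m,d),nan=-9)
C=np.dstack([(P[...,:2]-O)@EX*1000,(P[...,:2]-O)@EY*1000,P[...,2]*1000]); X,Y,Z=C[...,0],C[...,1],C[...,2]
f=lambda k:[np.round(x,1) for x in cv2.minAreaRect(C[k][:,:2].astype(np.float32))]
k=(abs(Z-6)<3)&(X>20)&(X<235)&(Y>-100)&(Y<140); print('plate y range',np.percentile(Y[k],[1,99]),'x',np.percentile(X[k],[1,99]))
k=(abs(Z-25)<4)&(X>40)&(X<200)&(Y>100)&(Y<150); print('side stop top y',np.percentile(Y[k],[2,50,98]),k.sum())
k=(abs(Z-25)<4)&(X>200)&(X<250)&(Y>-70)&(Y<110); print('back stop top x',np.percentile(X[k],[2,50,98]))
E
```

```text
[ 0.4141 -0.0465  0.2502] [ 56.918  -14.026  -45.3089 109.0134 -10.1268  81.1616  83.0829]
[[  0   0   0   0   0   0   0   0   0   0   0   0   0]
 [  0   0   0   0   0   0   0   0   0   0   0   0   0]
 [  0   0   0   0   0   0   0  10   6   0   0   0   0]
 [  0   0   0   0   0   0   0  71 101  27   0   0   0]
 [  0   0   0   0   0   0   0  48 115  76   0   0   0]
 [  0   0   0  38  37  19  11  76 102  79   0   0   0]
 [  0   0   0  40  48  57  65 123  95  87   0   0   0]
 [  0   0   0   0   0   0   0  95  96  90   3   0   0]
 [  0   0   0   0   0   0   0 100  98  88  12   0   0]
 [  0   0   0   0   0   0   0  87  72  83  18   0   0]
 [  0   0   0   0   0   0   0   0   0   0   2   0   0]
 [  0   0   0   0   0   0   0  50   0   0   0   0   0]
 [  0   0   0   0   0   0   0 134  58   1   0   0   0]
 [  0   0   0   0   0   0   0 134  78  50   0   0   0]
 [  0   0   0   0   0   0   0 123   0   0   0   0   0]
 [  0   0   0   0   0   0   3 113   0   0   0   0   0]
 [  0   0   0   0   0   0  51  62   0   0   0   0   0]
 [  0   0   0   0   0 109 153  39   0   0   0   0   0]
 [  0   0   0   0   0 135 100  13   0   0   0   0   0]
 [  0   0   0   0   0 131  97   6   0   0   0   0   0]]
(array([0.1322, 0.0011, 0.0002]), np.float64(-0.1))
plate y range [-93.6286 125.5295] x [ 26.2184 220.8322]
side stop top y [104.3356 129.4369 147.0384] 182
back stop top x [219.2523 225.9251 244.5179]
```

View pics/w8.png

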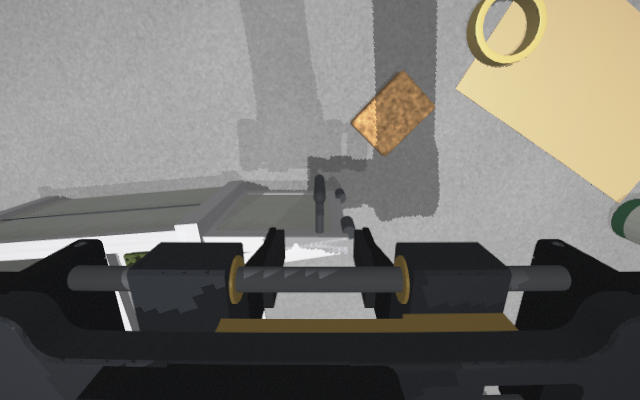

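The handle is at (320,200), centred between the fingers, and the door is still folded. I'll grip it.

Request:
step_arm(
  deltas=[
    [0, 0.05, 0.001, 0, 0],
    [0, 0.1, 0.001, 0, 0],
    [0, 0.128, 0.001, 0, 0],
    [0, 0.128, 0.001, 0, 0],
    [-1, 0.128, 0.001, 0, 0],
    [-1, 0.128, 0.001, 0, 0],
    [-1, 0.128, 0.001, 0, 0],
    [-1, 0.128, 0.001, 0, 0],
    [-1, 0.128, 0.001, 0, 0],
    [-1, 0.128, 0.001, 0, 0],
    [-1, 0.128, 0.001, 0, 0],
  ],
  newtons=15,
)

```text
time_s: 44.45
tool_pos: [0.4134, -0.0455, 0.1232]
tool_rot: [-123.3, 89.9, -54.2]
force: [-0.3, -1.7, 5.2]
grip_width: 0.0115
```

```bash
python3 - <<'E'
from h import *
t,Rm=tool(); c=w2c(t); v=c-[0,-.155]; print(t,c,'theta',np.arctan2(v[1],v[0])%(2*np.pi)-np.arctan2(.125,-.045),np.hypot(*v))
E
python3 arc.py 1.49 .75 12
```

```text
[ 0.4134 -0.0455  0.1232] [-0.1298 -0.19  ] theta 1.4881912012529583 0.13447033639119352
[ 0.4134 -0.0455  0.1232] [-0.1298 -0.19  ] 0.011485482845391746 [-0.299  -1.7123  5.2437]
[[-1, 0.0, -0.008, 0.003, 3.5], [-1, 0.0, -0.016, 0.005, 7.1], [-1, 0.0, -0.024, 0.006, 10.6], [-1, 0.0, -0.032, 0.007, 14.1], [-1, 0.0, -0.04, 0.008, 17.7], [-1, 0.0, -0.048, 0.008, 21.2], [-1, 0.0, -0.056, 0.007, 24.7], [-1, 0.0, -0.065, 0.006, 28.3], [-1, 0.0, -0.073, 0.005, 31.8], [-1, 0.0, -0.081, 0.003, 35.3], [-1, 0.0, -0.088, 0.001, 38.9], [-1, 0.0, -0.096, -0.002, 42.4]]
```

Request:
step_arm(
  deltas=[
    [-1, 0, -0.008, 0.003, 3.5],
    [-1, 0, -0.016, 0.005, 7.1],
    [-1, 0, -0.024, 0.006, 10.6],
    [-1, 0, -0.032, 0.007, 14.1],
    [-1, 0, -0.04, 0.008, 17.7],
    [-1, 0, -0.048, 0.008, 21.2],
    [-1, 0, -0.056, 0.007, 24.7],
    [-1, 0, -0.065, 0.006, 28.3],
    [-1, 0, -0.073, 0.005, 31.8],
    [-1, 0, -0.081, 0.003, 35.3],
    [-1, 0, -0.088, 0.001, 38.9],
    [-1, 0, -0.096, -0.002, 42.4],
  ],
)

```text
time_s: 45.95
tool_pos: [0.5017, -0.0813, 0.1232]
tool_rot: [168.6, 89.9, -164.8]
force: [-4.1, -1.3, 8.3]
grip_width: 0.0115
```

```bash
cat > th.py <<'E'
from h import *
t,Rm=tool(); c=w2c(t); v=c-[0,-.155]; print(t,c,'theta',np.arctan2(v[1],v[0])%(2*np.pi)-np.arctan2(.125,-.045),np.hypot(*v),'jaw',jaw(Rm))
E
python3 th.py; python3 arc.py .75 .03 12
```

```text
[ 0.5017 -0.0813  0.1232] [-0.1202 -0.0951] theta 0.7630981530350849 0.13433477103001737 jaw 26.595895423466285
[ 0.5017 -0.0813  0.1232] [-0.1202 -0.0951] 0.011531868110810226 [-4.1026 -1.3415  8.2916]
[[-1, -0.0, -0.008, 0.002, 3.4], [-1, -0.0, -0.015, 0.005, 6.9], [-1, -0.0, -0.023, 0.006, 10.3], [-1, -0.0, -0.031, 0.007, 13.8], [-1, -0.0, -0.039, 0.008, 17.2], [-1, -0.0, -0.047, 0.008, 20.6], [-1, -0.0, -0.055, 0.008, 24.1], [-1, -0.0, -0.063, 0.007, 27.5], [-1, -0.0, -0.071, 0.005, 30.9], [-1, -0.0, -0.078, 0.004, 34.4], [-1, -0.0, -0.086, 0.001, 37.8], [-1, -0.0, -0.094, -0.001, 41.3]]
```

Request:
step_arm(
  deltas=[
    [-1, 0, -0.008, 0.002, 3.4],
    [-1, 0, -0.015, 0.005, 6.9],
    [-1, 0, -0.023, 0.006, 10.3],
    [-1, 0, -0.031, 0.007, 13.8],
    [-1, 0, -0.039, 0.008, 17.2],
    [-1, 0, -0.047, 0.008, 20.6],
    [-1, 0, -0.055, 0.008, 24.1],
    [-1, 0, -0.063, 0.007, 27.5],
    [-1, 0, -0.071, 0.005, 30.9],
    [-1, 0, -0.078, 0.004, 34.4],
    [-1, 0, -0.086, 0.001, 37.8],
    [-1, 0, -0.094, -0.001, 41.3],
  ],
)

```text
time_s: 47.45
tool_pos: [0.5432, -0.1646, 0.1232]
tool_rot: [144.0, 89.9, 129.4]
force: [-5.4, 0.8, 8.5]
grip_width: 0.0117
```

```bash
python3 th.py; python3 -c "
from h import *
t,Rm=tool(); print(Rm.T@np.append(EX,0), Rm.T@np.append(EY,0),monitor.get_obs()['force'])"
```

```text
[ 0.5432 -0.1646  0.1232] [-0.052 -0.032] theta 0.054083754740346546 0.13356611272749583 jaw -14.658418413032818
[-0.0009 -0.9996 -0.0286] [-0.0014 -0.0286  0.9996] [-5.3668  0.8387  8.4707]
```

Request:
step_arm(
  deltas=[
    [-1, 0, -0.003, 0.001, 1],
    [-1, 0, -0.006, 0.001, 1.6],
    [-1, 0, -0.008, 0.001, 1.6],
    [-1, 0, -0.008, 0.001, 1.6],
    [-1, 0, -0.008, 0.001, 1.6],
  ],
)

```text
time_s: 48.08
tool_pos: [0.5436, -0.1698, 0.1232]
tool_rot: [82.9, 89.7, 66.9]
force: [0.4, 5.3, 4.9]
grip_width: 0.0112
```

```bash
python3 th.py; python3 -c "
from h import *
print(monitor.get_obs()['force'])"
```

```text
[ 0.5436 -0.1698  0.1232] [-0.0471 -0.0301] theta 0.014814791516800652 0.1335176706480651 jaw -16.048932202280046
[0.4372 5.2708 4.9017]
```

The handle is back at its original closed position and pressing against the stop. I'll release and clear away.

Request:
step_arm(
  deltas=[
    [-0.4, 0, 0.003, 0, 0],
    [0, 0, 0.003, 0, 0],
    [0, 0, 0.003, 0, 0],
    [0, 0, 0.003, 0, 0],
    [0, -0.05, 0.003, 0, 0],
    [0, -0.1, 0.003, 0, 0],
    [0, -0.14, 0.003, 0, 0],
    [0, -0.14, 0.1, 0, 0],
    [0, -0.14, 0.15, 0, 0],
    [0, -0.14, 0.2, 0, 0],
    [0, -0.14, 0.2, 0, 0],
  ],
)

```text
time_s: 49.45
tool_pos: [0.598, 0.0254, 0.263]
tool_rot: [97.0, 89.8, 81.4]
force: [-0.3, -0.8, 0.7]
grip_width: 0.0434
```

```bash
python3 tc.py; cp pics/top_tc.png pics/top_fin.png; python3 - <<'E'
from h import *
m,p,d=cam('top'); P=np.nan_to_num(cloud(m,d),nan=-9)
C=np.dstack([(P[...,:2]-O)@EX*1000,(P[...,:2]-O)@EY*1000,P[...,2]*1000]); X,Y,Z=C[...,0],C[...,1],C[...,2]
k=(Z>160)&(Z<175)&(abs(X)<60)
for y in range(-140,150,20):
    q=k&(abs(Y-y)<6); print(y,np.round(np.percentile(X[q],[5,50,95]),1) if q.sum()>3 else None,end=' ')
print()
p2,n=[],0
for nm in ['thinner','mixing_cup','tape_roll','sanding_block']:
    r=regions_of('top',nm)
    if r: Q=P[r[0]['pixels']]; print(nm,r[0]['p'],np.median(Q[Q[:,0]>-1],0))
k=(abs(Z-6)<2.5)&(X>20)&(X<220)&(Y>60)&(Y<140); print('plate hi y',np.percentile(Y[k],[98,99.5]))
E
```

```text
top olive [466. 167.] 309 [array([169.1,  71.8]), array([85., 41.]), np.float64(90.0)] z 0.0505
top olive [458. 198.] 298 [array([168.8, -30.7]), array([40. , 82.4]), np.float64(0.6)] z 0.0505
scene olive [250. 317.] 327 [array([169.5, -29.3]), array([43.2, 87.9]), np.float64(0.0)] z 0.0498
scene olive [271. 337.] 234 [array([171.1,  69.8]), array([44.4, 79.6]), np.float64(3.1)] z 0.0503
scene pad [291. 325.] 102 [array([95. , 72.8]), array([62.5, 24.2]), np.float64(88.7)] z 0.0167
tcp [0.598  0.0179 0.2624] [-0.2425 -0.0305] -16.1793387474943 [-0.9118 -0.4053  0.2911] Fcell 0.6449428649740732 -0.7614384366907875 0.043272767096815545 49.6
-140 [-8.4 -2.2  6.5] -120 [-8.7 -1.3  6.2] -100 [-8.4 -1.9  5.1] -80 [-8.7 -1.2  6.3] -60 [-8.9 -2.1  6. ] -40 [-44.3  -4.    5.1] -20 [-8.8 -1.4  6.2] 0 [-11.4  -3.    5.3] 20 [-9.2 -2.   6.1] 40 [-8.2 -0.9  5.5] 60 [-8.8 -2.   5.9] 80 [-9.1 -2.5  5.7] 100 [-8.6 -1.7  6.7] 120 [-9.1 -1.6  6.3] 140 [-8.5 -2.6  6.4] 
thinner 0.91 [0.6636 0.3872 0.1137]
mixing_cup 0.97 [0.6122 0.5105 0.051 ]
tape_roll 0.63 [0.3183 0.248  0.0221]
sanding_block 0.94 [0.3784 0.0741 0.0264]
plate hi y [124.9875 125.5427]
```

View pics/top_fin.png

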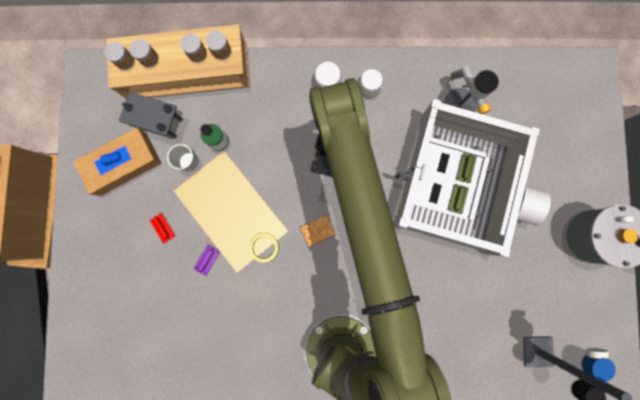

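```bash
python3 -c "
from h import *
print(env.sign_off())"
```

```text
the job is handed in; nothing more can be done
None
```

The job is handed in at about 50 s of robot time: the door was opened, both mouldings loaded, the tray slid into the corner and the door closed again. Signing off gave no verdict, so what follows rests on my own last checks.

**What I did:**
- **Door:** I folded it to about 1.49 rad by its handle before moving anything else.
- **Mouldings:** I found two olive mouldings and put them on pads 3 and 4. The red, purple and blue look-alikes stayed where they were.
- **Tray:** I slid it in by its lip until it pressed against the side stop and then the back stop. Then I let go, closed the door and lifted clear.

**Last checks:**
- **Tray:** the plate edge reads y = 125 mm at the side stop and lies against the back stop's face to within about 1 mm. It is square within about 0.5°.
- **Mouldings:** both lie flat, 1–2 mm from the pad centres.
- **Door:** flat across the doorway, within about 0.01 rad of closed.
- **Bystanders:** the bottle, cup and sanding block read the same positions as at the start. The tape roll read about 13 mm off, probably from a different outline, because it looks unmoved in the picture.
- **Robot:** clear of everything.

**What disagreed or went wrong:**
- **Grasp height:** the fingertips were about 26 mm higher than the stated tool frame. My first grasp closed over the moulding's top, and I corrected for it after that.
- **Knocked moulding:** one moulding was knocked aside during the run, so I measured it again before picking it up.
- **Side-stop push:** the tray jammed on the first push sideways, with about 26 N on the wrist. It went in once I eased the push on the back stop.
- **Cell position:** my estimate along x looked 1–2 mm off, so I relied on contact with the stops.

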